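# Set up the honey-tasting chest

### The arm

A 6-joint arm with a two-finger parallel gripper is mounted at the origin on the work surface. World frame = base frame: x ahead of the robot, y to its left, z up, the work surface at z = 0. Lengths are in m, angles in degrees, forces in N, time in s.
With the tool pointing down it reaches from about 0.275 to 0.75 m from the base axis. Payload 10.2 kg.
Tool frame: the origin (TCP) lies midway between the tips of the shut fingers; the grasp point (between the pads) lies 19 mm behind it (robot.grip_depth is the z of the grasp point in the tool frame, in m); z points along the fingers, y is the line along which they close (so a half turn about z gives the same grasp; the last joint's range is limited). The gripper opens to 88 mm and grips with 3 to 60 N. Pads are 18 mm wide; open, the fingers measure 123 mm over their backs; the gripper's body (75 mm by 187 mm) begins 45 mm behind the grasp point.
Start: joints at [58.82, 17.928, 85.812, -0, 76.261, -12.8], TCP at [0.166, 0.498, 0.239] pointing down, gripper open.
Joint ranges: [-168.41, 168.41], [-55.51, 124.54], [10.69, 146.95], [-70.63, 250.63], [1, 178], [-165.06, 165.06]. Speed limits (degrees/s): [136.94, 136.94, 172.46, 180, 180, 180].

### API

Orientations are given as a 3x3 rotation matrix whose columns are the frame's x, y, z axes.
In Python, from station import robot gives the robot as it stands.
- The arm moves only by the tool send_rows, never from a script. Its argument "plan" is a list of rows, each a list of 3 entries, a list of its own where there are three numbers: the shift along the world's x, y, z in mm, then the turn, a rotation vector about the world's x, y, z in rad, then the finger opening in mm, from 0 to 88.1. In form: [[[dx, dy, dz], [ax, ay, az], fingers], ...]. A call has 1 to 20 rows; each row shifts and turns the commanded pose from where the row before left it; what a row does not reach is not made up. A row lasts 1/12 s, in which the tool goes at most 41.7 mm and 7.16 degrees, less where a joint would pass 70% of its speed; a pose out of reach is approached as far as the arm can. A call with a gripper value outside its range is refused whole. The fingers move at their own pace and stop on an object; "force" is the grip in N (left out, the last holds). Time passes only in rows, so rows that do not move let the fingers close. It gives the time, the measured TCP pose, the force, the opening and the grip force at its end, in the units of the state.
- robot.get_state(): the state, without advancing time (a new reading comes with each control period).
- robot.capture(name): name is "scene" or "side" or "wrist"; returns a dict with "color" (384x512x3 uint8, blue, green, red), "z_map" (384x512 float32, m along the optical axis (not along the pixel's ray), 0 where there is no reading), "fx", "fy", "cx", "cy" (pixels), "R" (3x3) and "t" (3): a world point X has camera coordinates R X + t. Camera axes: x right, y down, z forward; pixel columns grow to the right and rows downward; lengths in m; the calibration is good to about 2 mm. A picture is of the moment at which its call begins.
- robot.finish_job(): hands the job in; it is judged then, once.
The state is a dict: "time": time; "q": joint angles; "dq": joint speeds; "effort": joint torques, N m; "eef_pos": TCP position; "eef_rot": TCP orientation; "force": force on the tool from outside, world axes, zero at the start; "wrist_torque": the same for the moment, N m; "grip_width": finger opening in m; "grasp_force": force on a finger pad.
Only numpy, scipy, OpenCV 4.12 (cv2) and the standard library are available. Lean on these libraries where they do the work, as an engineer would, in place of code of your own. Each camera call takes 0.05 s, during which the arm holds its last target. There are 200 camera calls.

### The job

Set up the honey tasting: swing the chest's lid up past vertical so that it leans back by itself, flip its steel stay up by the red peg as far as it goes, and lower the lid until it rests propped on the peg. Stand every honey jar that is on the counter upright on the narrow yellow ledge along the front of the chest, and move every honey dipper from the rack into the white cup, head down, leaning on the rim at the side with the orange tab. Leave the oil bottle, cheese box and blue bowl where they are.

Things in the scene. Friction and masses are not known exactly. Their poses are not given: they have to be found in the camera images.
- chest: Fixed wooden chest without its lid: 250 mm (x) by 210 mm (y) by 75 mm tall, walls 10 mm thick, inner floor about 10 mm up. Origin at the centre of its underside, z up; x along its length (its -x end is nearest the robot), +y towards the side where the lid is hinged, -y its front. Its position and turn vary.
- ledge (a point): Middle of the top face of the yellow ledge that runs along the outside of the chest's front: 250 mm long (chest x), 40 mm wide (chest y), top 40 mm above the counter, its middle 132 mm in front of the chest's middle; axes as the chest's. A jar is slightly wider than the ledge; the chest's front wall (75 mm tall) is 4 mm behind a centred jar. Three jars fit some 80 mm apart.
- lid (a joint): Lid angle in rad: 0 shut, 1.83 fully back (stop). Board 190 mm deep, 10 mm thick, about 450 g, reaching 12 mm past the chest's -x end, over the stay. It swings up about the hinge line, over towards chest +y. The damped hinge does not hold it: below about 1.57 it falls shut, above it leans back. Starts shut or nearly so. Propped on the raised stay it rests at about 1.15.
- lid_handle (a point): Middle of the lid's brass handle: a round bar 12 mm in diameter parallel to the hinge line, 80 mm free between its two arms, in the lid's mid-thickness, beyond the lid's front edge with a free gap of 40 mm, 236 mm from the hinge line. It turns between fingers that pinch it across, so the gripper may point down all the way. Moves with the lid.
- lid_hinge (a point): Point on the lid's hinge line, above the middle of the chest's length, 76 mm above the counter; the hinge line runs along chest x. Fixed to the chest, axes as the chest's.
- stay (a joint): Angle of the steel stay in rad: 0 lying level along the outside of the chest's -x end, tip towards the hinge side; 0.75 fully up (stop), tip raised, still leaning to the hinge side. It stays where left by friction (about 1 N at the peg); the lid's weight then presses it on its stop. It cannot be raised under the shut lid.
- stay_peg (a point): Grip point on the red peg at the stay's tip: round, 10 mm in diameter, standing out along chest -x; the free part, clear of the lid, is about 30 mm long and centred here. The leaning lid stands close beside it: tilting the gripper out towards chest -x gives room. 153 mm from the stay's pivot line. It turns between fingers that pinch it across. Moves with the stay.
- stay_hinge (a point): Point on the stay's pivot line (along chest x), level with stay_peg along chest x, 66 mm above the counter. The stay's bar is 6 mm thick and 11 mm wide. Fixed to the chest, axes as the chest's.
- jar0: Honey jar (amber): upright cylinder 46 mm in diameter and 52 mm tall with a black cap 44 mm in diameter on it, 70 mm tall in all, about 180 g. It starts standing on the counter to the right of the chest. Origin at the centre of its underside, z up along its axis. May be absent.
- jar1: Honey jar (dark brown): upright cylinder 46 mm in diameter and 52 mm tall with a black cap 44 mm in diameter on it, 70 mm tall in all, about 180 g. It starts standing on the counter to the right of the chest. Origin at the centre of its underside, z up along its axis. May be absent.
- jar2: Honey jar (orange-red): upright cylinder 46 mm in diameter and 52 mm tall with a black cap 44 mm in diameter on it, 70 mm tall in all, about 180 g. It starts standing on the counter to the right of the chest. Origin at the centre of its underside, z up along its axis. May be absent.
- rack: Fixed dark wooden rack block 120 mm (x) by 50 mm (y) by 50 mm tall, origin at the centre of its underside; two holes 27 mm wide and 42 mm deep at x = -30 and +30 mm. The dippers stand in them.
- dipper0: Wooden honey dipper: at its bottom a grooved barrel head 24 mm in diameter and 37 mm long with a rounded lower end (it does not stand by itself), then a round shaft 10 mm in diameter up to a small red end 166 mm above the bottom; about 30 g. It starts standing head down in a hole of the rack. Origin at the centre of the head's lower end, z along the shaft to the red end. May be absent.
- dipper1: Wooden honey dipper: at its bottom a grooved barrel head 24 mm in diameter and 37 mm long with a rounded lower end (it does not stand by itself), then a round shaft 10 mm in diameter up to a small red end 166 mm above the bottom; about 30 g. It starts standing head down in a hole of the rack. Origin at the centre of the head's lower end, z along the shaft to the red end. May be absent.
- dipper0_top (a point): The red upper end of dipper0, on its axis.
- dipper1_top (a point): The red upper end of dipper1, on its axis.
- cup: Loose white cup, straight round: 82 mm outside diameter, 100 mm tall, wall 4 mm, inner floor 6 mm up, about 500 g. Origin at the centre of its underside, z up; its +x axis points to the orange tab on its rim.
- cup_tab (a point): Top of the orange tab on the outside of the cup's rim, 44 mm from the cup's axis, 100 mm up: the side against which the dippers must lean.
- oil_bottle: Bystander: green bottle of oil 60 mm in diameter, 200 mm tall, on the left; leave it. Origin at the centre of its underside.
- cheese_box: Bystander: round wooden cheese box 110 mm in diameter, 50 mm tall, on the left; leave it. Origin at the centre of its underside.
- sample_bowl: Bystander: blue bowl 100 mm in diameter, 40 mm tall, near the robot; leave it. Origin at the centre of its underside.

How it is judged:
By the outcome, as a careful person would: the job done as asked, in the order asked, and still so for the second after the job is handed in, with the robot touching nothing.
Of jar0, jar1, jar2 only 2 to 3 are there at a start; the rules pass over those that are not, and their reading is None.
Of dipper0, dipper1 only 1 to 2 are there at a start; the rules pass over those that are not, and their reading is None.
At some moment in a run one of cup may be knocked a few centimetres aside while the robot is not near it.
It also fails if it takes over 210 s, if anything falls off the work surface, if the arm or the gripper's body presses on something with over 40 N, if the wrist force passes 120 N, or if a joint passes its speed limit or range.

## Working session

There is one attempt and no reset: what is moved stays moved. The work goes in short steps, Python scripts to look and compute and a tool call to move; the robot and the scene stay as the last step left them, time stands still between calls to the robot, and variables do not carry over. Pictures are saved under pics/ and viewed, at most 14 in all, crops included, and the job is handed in when it is done.

Besides the shell and the picture viewer there is one more tool, called after ">>>" by a JSON object that holds its "method" and its "body", one argument or row to a line. send_rows: Moves the arm, as the interface text tells. Its arguments: {"type":"object","properties":{"plan":{"type":"array","items":{"type":"array"}},"force":{"type":"number"}},"required":["plan"]}

```bash
ls; mkdir -p pics
cat > h.py <<'E'
import numpy as np, cv2
from station import robot
np.set_printoptions(precision=4,suppress=True)
def cloud(c):
    z=c["z_map"]; v,u=np.mgrid[:z.shape[0],:z.shape[1]]
    P=np.stack([(u-c["cx"])/c["fx"]*z,(v-c["cy"])/c["fy"]*z,z],-1)
    W=(P-np.array(c["t"]))@np.array(c["R"]); W[z==0]=np.nan
    return W
E
python3 - <<'E'
from h import *
for n in ("scene","side"):
    c=robot.capture(n); cv2.imwrite(f"pics/{n}0.png",c["color"]); np.savez(f"{n}0.npz",**c)
    print(n,c["fx"],-np.array(c["R"]).T@c["t"], np.array(c["R"]).tolist())
E
```

```text
pics
scene 461.17978109099323 [1.2581 0.4528 1.282 ] [[-0.4707607094137094, 0.8821558898631918, -0.0136139800198667], [0.7090056239061794, 0.3690858811017413, -0.6009048490740949], [-0.5250670240471312, -0.2925347814380907, -0.799204618297003]]
side 387.06835449940525 [ 0.4337 -0.8321  0.7738] [[0.9968562738601146, -0.07879759785470734, 0.008276946179357574], [-0.04132940526150182, -0.6062732576964257, -0.7941817281094381], [0.06759770355906115, 0.7913429569879868, -0.6076239584636622]]
```

View pics/scene0.png

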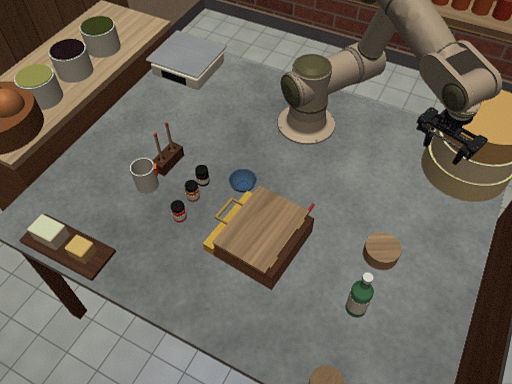

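View pics/side0.png

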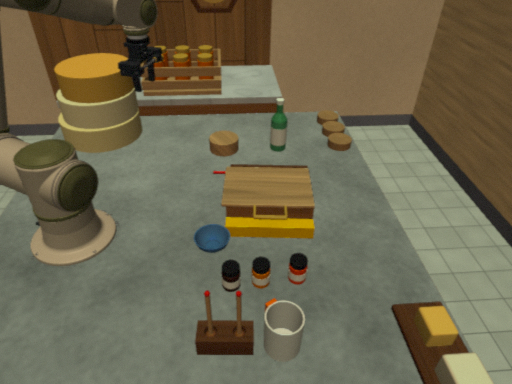

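The scene image shows the chest with lid shut (265,230), ledge to its left, three jars at (202,175), (192,190), (178,211), the rack with two dippers at (167,155), and the cup at (145,175) with its tab facing the jars. The bowl is at (242,180) and the red peg at (311,207).

```bash
cat >> h.py <<'E'
def hsv(c): return cv2.cvtColor(np.asarray(c["color"]),cv2.COLOR_BGR2HSV)
def blobs(c,lo,hi,box=None,minn=6):
    W=cloud(c); h=hsv(c); m=cv2.inRange(h,np.array(lo),np.array(hi))
    m[~np.isfinite(W[...,0])]=0
    if box is not None:
        (a,b,d,e,f,g)=box
        ok=(W[...,0]>a)&(W[...,0]<b)&(W[...,1]>d)&(W[...,1]<e)&(W[...,2]>f)&(W[...,2]<g); m[~ok]=0
    n,l,s,ce=cv2.connectedComponentsWithStats(m)
    return [(W[l==i],ce[i]) for i in range(1,n) if s[i,4]>=minn]
def circ(P):
    A=np.c_[2*P[:,:2],np.ones(len(P))]; s=np.linalg.lstsq(A,(P[:,:2]**2).sum(1),rcond=None)[0]
    return s[:2],np.sqrt(s[2]+s[:2]@s[:2])
E
python3 - <<'E'
from h import *
for n in ("scene","side"):
    c=dict(np.load(f"{n}0.npz")); W=cloud(c)
    box=(0.15,1.0,-0.6,0.5,0.005,0.3)
    print("==",n)
    for nm,lo,hi,mn in (("red",(0,170,90),(6,255,255),4),("red2",(172,150,90),(180,255,255),4),("orange",(7,200,180),(16,255,255),4),("yellow",(20,180,100),(30,255,255),60),("black",(0,0,0),(180,255,45),25)):
        for P,ce in blobs(c,lo,hi,box,mn):
            print(nm,len(P),ce.round(),"mean",P.mean(0),"min",P.min(0),"max",P.max(0))
    # things by height
    m=np.isfinite(W[...,0])&(W[...,0]>.2)&(W[...,0]<.95)&(W[...,1]>-.6)&(W[...,1]<.45)&(W[...,2]>.012)&(W[...,2]<.25)
    N,l,s,ce=cv2.connectedComponentsWithStats(m.astype(np.uint8))
    for i in range(1,N):
        if s[i,4]<40: continue
        P=W[l==i]; top=P[P[:,2]>np.percentile(P[:,2],99)-.006]
        print("obj",s[i,4],ce[i].round(),"zmax",np.percentile(P[:,2],99),"top mean",top.mean(0),"rect",cv2.minAreaRect((top[:,:2]*1000).astype(np.float32)))
        if len(top)>10: print("   circ",circ(top))
E
```

```text
== scene
red 6 [166. 124.] mean [ 0.3935 -0.3618  0.1751] min [ 0.3875 -0.366   0.172 ] max [ 0.398  -0.358   0.1782]
red 4 [155. 134.] mean [ 0.4542 -0.3653  0.1763] min [ 0.4512 -0.3692  0.1743] max [ 0.4568 -0.3624  0.1798]
red 18 [311. 207.] mean [0.4149 0.1962 0.0706] min [0.4018 0.1922 0.066 ] max [0.4303 0.1998 0.0744]
red 32 [179. 212.] mean [ 0.6196 -0.1813  0.0509] min [ 0.5913 -0.201   0.0398] max [ 0.6308 -0.1689  0.0607]
red 4 [178. 221.] mean [ 0.6281 -0.1826  0.0111] min [ 0.6246 -0.1877  0.0089] max [ 0.6297 -0.1793  0.0144]
black 73 [427. 139.] mean [0.1595 0.4474 0.2671] min [0.1504 0.4384 0.2418] max [0.1659 0.4562 0.2956]
black 224 [171. 162.] mean [ 0.4342 -0.3421  0.027 ] min [ 0.3646 -0.3689  0.0051] max [ 0.4871 -0.3314  0.0507]
black 154 [202. 172.] mean [ 0.4464 -0.1992  0.0627] min [ 0.4184 -0.2257  0.0343] max [ 0.4654 -0.1811  0.0754]
black 124 [191. 186.] mean [ 0.514  -0.1976  0.0644] min [ 0.4604 -0.2194  0.0062] max [ 0.5384 -0.1777  0.0738]
black 127 [177. 206.] mean [ 0.6097 -0.1907  0.0682] min [ 0.5874 -0.212   0.0559] max [ 0.6308 -0.1719  0.0749
[... 5739 characters left out ...]
  0.1753] rect ((419.49041748046875, -364.5878601074219), (12.311272621154785, 70.12809753417969), 85.07657623291016)
   circ (array([ 0.4198, -0.368 ]), np.float64(0.030134977768011127))
obj 1935 [283. 328.] zmax 0.10076605216523815 top mean [ 0.5373 -0.3708  0.0984] rect ((540.7349243164062, -373.5826110839844), (84.54319763183594, 79.39848327636719), 78.42144775390625)
   circ (array([ 0.5398, -0.3733]), np.float64(0.03951103018924973))
obj 4779 [439. 345.] zmax 0.07824708237652271 top mean [ 0.8682 -0.4933  0.0761] rect ((868.863037109375, -492.5313720703125), (69.9379653930664, 63.157737731933594), 0.4901166558265686)
   circ (array([ 0.8686, -0.4926]), np.float64(0.026150687567236493))
```

Run:
```python
from h import *
s=robot.get_state(); print(s["eef_rot"],s["force"],robot.grip_depth)
a=np.deg2rad(-5); ex=np.array([np.cos(a),np.sin(a)]); ey=np.array([-ex[1],ex[0]])
for n in ("scene","side"):
    c=dict(np.load(f"{n}0.npz")); W=cloud(c); h=hsv(c)
    print("==",n)
    ok=np.isfinite(W[...,0])&(W[...,0]>.36)&(W[...,0]<.75)&(W[...,1]>-.12)&(W[...,1]<.3)
    lidm=ok&(W[...,2]>.079)&(W[...,2]<.1)
    P=W[lidm]; u=P[:,:2]@ex; v=P[:,:2]@ey
    print("lid z",np.median(P[:,2]),"u",np.percentile(u,[.5,2,98,99.5]),"v",np.percentile(v,[.5,2,50,98,99.5]))
    # front edge line vs u of lid board (yaw)
    br=lidm&(h[...,1]<190)
    vs=[np.percentile(v[(u>x-.01)&(u<x+.01)],[2,98]) for x in np.linspace(u.min()+.025,u.max()-.025,8)]
    print(np.array(vs).T)
    led=ok&(abs(W[...,2]-.04)<.006)&(h[...,0]>18)&(h[...,0]<32)&(h[...,1]>170)
    P=W[led]; u=P[:,:2]@ex; v=P[:,:2]@ey
    print("ledge z",np.median(P[:,2]),"u",np.percentile(u,[.5,2,98,99.5]),"v",np.percentile(v,[1,5,50,95,99]))
    vs=[np.percentile(v[abs(u-x)<.012],[3]) for x in np.linspace(u.min()+.02,u.max()-.02,7)]
    print(np.array(vs).T)
print("peg uv",np.array([.4146,.194])@ex,np.array([.4146,.194])@ey)
```

```text
[[-0.949   0.3153 -0.0006]
 [ 0.3153  0.949  -0.0009]
 [ 0.0002 -0.0011 -1.    ]] [-0.7518  0.9743  0.325 ] -0.0187
== scene
lid z 0.08530327050629823 u [0.4221 0.4274 0.6791 0.6818] v [-0.0007  0.011   0.1456  0.2451  0.2568]
[[ 0.0513  0.0529  0.0205  0.0007 -0.0004  0.0019  0.0506  0.0489]
 [ 0.2417  0.2462  0.2403  0.2476  0.2437  0.2522  0.2422  0.2443]]
ledge z 0.038980713341388404 u [0.4314 0.4329 0.6764 0.6793] v [0.0059 0.0063 0.0102 0.0233 0.0354]Traceback (most recent call last):
  File "<stdin>", line 18, in <module>
    return _quantile_unchecked(
        a, q, axis, out, overwrite_input, method, keepdims, weights)
    return _ureduce(a,
                    func=_quantile_ureduce_func,
    ...<5 lines>...
                    overwrite_input=overwrite_input,
                    method=method)
    r = func(a, **kwargs)
    result = _quantile(arr,
                       quantiles=q,
    ...<2 lines>...
                       out=out,
                       weights=wgt)
    slices_having_nans = np.isnan(arr[-1, ...])
                                  ~~~^^^^^^^^^
IndexError: index -1 is out of bounds for axis 0 with size 0
```

>>> {"method": "send_rows", "body": {
  "plan": [
    [[19, -27, 1], [0, 0, 0.0117], 50],
    [[19, -27, 1], [0, 0, 0.0117], 50],
    [[19, -27, 1], [0, 0, 0.0117], 50],
    [[19, -27, 1], [0, 0, 0.0117], 50],
    [[19, -27, 1], [0, 0, 0.0117], 50],
    [[19, -27, 1], [0, 0, 0.0117], 50],
    [[19, -27, 1], [0, 0, 0.0117], 50],
    [[19, -27, 1], [0, 0, 0.0117], 50],
    [[19, -27, 1], [0, 0, 0.0117], 50],
    [[19, -27, 1], [0, 0, 0.0117], 50],
    [[19, -27, 1], [0, 0, 0.0117], 50],
    [[19, -27, 1], [0, 0, 0.0117], 50],
    [[19, -27, 1], [0, 0, 0.0117], 50],
    [[19, -27, 1], [0, 0, 0.0117], 50],
    [[19, -27, 1], [0, 0, 0.0117], 50],
    [[19, -27, 1], [0, 0, 0.0117], 50],
    [[19, -27, 1], [0, 0, 0.0117], 50],
    [[19, -27, 1], [0, 0, 0.0117], 50],
    [[19, -27, 1], [0, 0, 0.0117], 50],
    [[19, -27, 1], [0, 0, 0.0117], 50]
  ]
}}

```text
time: 1.77
eef_pos: [0.5461, -0.0433, 0.2584]
eef_rot: [[-0.996, 0.086, -0.001], [0.086, 0.996, 0.0], [0.001, 0.0, -1.0]]
force: [1.0, 1.6, -0.2]
grip_width: 0.0502
grasp_force: 0.0
```

Run:
```python
from h import *
s=robot.get_state(); print(s["eef_pos"],s["eef_rot"],s["q"],s["time"])
c=robot.capture("wrist"); cv2.imwrite("pics/w1.png",c["color"]); np.savez("w1.npz",**c)
W=cloud(c); print(-np.array(c["R"]).T@c["t"])
```

```text
[ 0.5461 -0.0433  0.2584] [[-0.9963  0.0864 -0.0007]
 [ 0.0864  0.9963  0.0003]
 [ 0.0008  0.0002 -1.    ]] [ -16.7914   20.0928   79.8749    0.0023   80.0779 -101.8363] 1.7667
[ 0.4689 -0.037   0.4052]
```

View pics/w1.png

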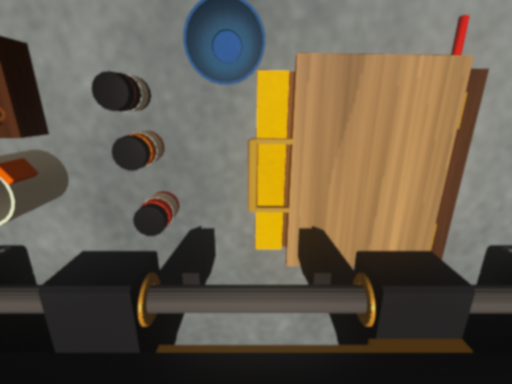

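The wrist view shows the handle bar at about column 250, rows 140–212, the ledge at columns 257–290, the lid at 292–470 and the peg at (460,35).

Run:
```python
from h import *
c=dict(np.load("w1.npz")); W=cloud(c); h=hsv(c)
def l(nm,rs,cs):
    P=W[rs,cs].reshape(-1,3); print(nm,np.nanmedian(P,0), np.nanmin(P,0),np.nanmax(P,0))
for r in (150,175,205):
    print("bar row",r); 
    for k in range(246,256): print(k,W[r,k],h[r,k])
# lid
m=(W[...,2]>.078)&(W[...,2]<.1); m[240:]=False
P=W[m&(np.arange(512)[None,:]>290)]
r=cv2.minAreaRect((P[:,:2]*1000).astype(np.float32)); print("lid",r,np.median(P[:,2]))
led=cv2.inRange(h,np.array((20,170,100)),np.array((30,255,255)))>0
P=W[led&(abs(W[...,2]-.04)<.006)]
print("ledge",len(P),np.median(P,0),cv2.minAreaRect((P[:,:2]*1000).astype(np.float32)))
P=W[(cv2.inRange(h,np.array((0,180,90)),np.array((5,255,255)))>0)&(np.arange(512)[None,:]>400)]
print("peg",len(P),P.mean(0),P.min(0),P.max(0),[P[abs(P[:,0]-x)<.004].mean(0) for x in (.405,.415,.425)])
for P,ce in blobs(c,(0,0,0),(180,255,50),(0.38,.68,-.25,-.15,.062,.09),40):
    print("cap",len(P),ce,circ(P),P[:,2].mean(), cv2.minEnclosingCircle((P[:,:2]*1000).astype(np.float32)))
```

```text
bar row 150
246 [ 0.5301 -0.0579  0.0008] [ 24  26 135]
247 [ 0.5304 -0.0565 -0.    ] [ 19  61 134]
248 [ 0.5179 -0.0513  0.0826] [ 18 133 146]
249 [ 0.5176 -0.05    0.0858] [ 20 178 168]
250 [ 0.5173 -0.0487  0.088 ] [ 21 184 184]
251 [ 0.5178 -0.0476  0.0855] [ 21 181 189]
252 [ 0.5173 -0.0463  0.0893] [ 21 178 191]
253 [ 0.5176 -0.0452  0.0885] [ 21 178 192]
254 [ 0.5179 -0.0441  0.0872] [ 21 183 191]
255 [ 0.518  -0.0429  0.0869] [ 20 187 188]
bar row 175
246 [ 0.5684 -0.0616  0.001 ] [ 23  30 135]
247 [ 0.569  -0.0602 -0.0008] [ 18  72 141]
248 [ 0.5485 -0.0542  0.0827] [ 18 139 156]
249 [ 0.5475 -0.0528  0.087 ] [ 20 179 177]
250 [ 0.5478 -0.0516  0.0864] [ 20 183 188]
251 [ 0.5478 -0.0504  0.0869] [ 21 180 190]
252 [ 0.5479 -0.0492  0.0867] [ 21 178 192]
253 [ 0.5481 -0.048   0.0866] [ 21 181 193]
254 [ 0.548  -0.0467  0.0873] [ 21 186 193]
255 [ 0.5482 -0.0455  0.0869] [ 20 191 188]
bar row 205
246 [ 0.618  -0.0665 -0.0006] [ 23  32 135]
247 [ 0.618  -0.0649 -0.0002] [ 18  76 144]
248 [ 0.5872 -0.0579  0.0837] [ 18 142 162]
249 [ 0.5867 -0.0565  0.0853] [ 20 178 178]
250 [ 0.
[... 512 characters left out ...]
1484)
peg 300 [0.4144 0.1925 0.0703] [0.3956 0.1881 0.0662] [0.4332 0.1978 0.0733] [array([0.405 , 0.1934, 0.0704]), array([0.4149, 0.1925, 0.0702]), array([0.4247, 0.1915, 0.0703])]
cap 1180 [112.2483  90.5525] (array([ 0.4376, -0.203 ]), np.float64(0.015281979248819614)) 0.07033227516169702 ((437.3280029296875, -204.0583953857422), 21.550519943237305)
cap 937 [130.4098 152.444 ] (array([ 0.5106, -0.1981]), np.float64(0.015140392109455562)) 0.07035587461040034 ((510.43890380859375, -199.28158569335938), 21.391916275024414)
cap 762 [150.2349 219.5774] (array([ 0.6023, -0.1921]), np.float64(0.015284917847035251)) 0.07006689757755596 ((602.8074951171875, -193.53875732421875), 21.6217098236084)
```

>>> {"method": "send_rows", "body": {
  "plan": [
    [[7, -6, 0], [0, 0, -0.007], 36],
    [[0, 0, -30], [0, 0, 0], 36],
    [[0, 0, -30], [0, 0, 0], 36],
    [[0, 0, -30], [0, 0, 0], 36],
    [[0, 0, -30], [0, 0, 0], 36],
    [[0, 0, -25], [0, 0, 0], 36],
    [[0, 0, -20], [0, 0, 0], 36],
    [[0, 0, -15], [0, 0, 0], 36],
    [[0, 0, -10], [0, 0, 0], 36],
    [[0, 0, -5], [0, 0, 0], 36],
    [[0, 0, 0], [0, 0, 0], 36],
    [[0, 0, 0], [0, 0, 0], 5],
    [[0, 0, 0], [0, 0, 0], 5],
    [[0, 0, 0], [0, 0, 0], 5],
    [[0, 0, 0], [0, 0, 0], 5],
    [[0, 0, 0], [0, 0, 0], 5]
  ],
  "force": 25
}}

```text
time: 3.15
eef_pos: [0.5528, -0.0486, 0.0644]
eef_rot: [[-0.996, 0.094, 0.001], [0.094, 0.996, -0.002], [-0.001, -0.002, -1.0]]
force: [-1.3, -5.5, 1.8]
grip_width: 0.011
grasp_force: 25.0
```

```bash
cat >> h.py <<'E'
def arc(r,p0,p1,n,yaw=-5.4):
    "rows for a handle at radius r mm; y' = -r cos p, z = r sin p"
    p=np.linspace(p0,p1,n+1); y=-r*np.cos(p); z=r*np.sin(p); a=np.deg2rad(yaw)
    Q=np.round(np.c_[-np.sin(a)*y,np.cos(a)*y,z]-[-np.sin(a)*y[0],np.cos(a)*y[0],z[0]],0)
    return [[[int(k) for k in d],[0,0,0],5] for d in np.diff(Q,axis=0)]
E
python3 -c "
from h import *
print(arc(236,.02,1.74,36))"
```

```text
[[[0, 0, 11], [0, 0, 0], 5], [[0, 2, 11], [0, 0, 0], 5], [[0, 1, 12], [0, 0, 0], 5], [[0, 2, 11], [0, 0, 0], 5], [[1, 3, 11], [0, 0, 0], 5], [[0, 3, 11], [0, 0, 0], 5], [[0, 4, 10], [0, 0, 0], 5], [[1, 4, 11], [0, 0, 0], 5], [[0, 4, 10], [0, 0, 0], 5], [[1, 5, 10], [0, 0, 0], 5], [[0, 6, 10], [0, 0, 0], 5], [[1, 6, 9], [0, 0, 0], 5], [[0, 7, 9], [0, 0, 0], 5], [[1, 7, 9], [0, 0, 0], 5], [[1, 7, 9], [0, 0, 0], 5], [[0, 8, 8], [0, 0, 0], 5], [[1, 8, 8], [0, 0, 0], 5], [[1, 8, 7], [0, 0, 0], 5], [[1, 9, 7], [0, 0, 0], 5], [[1, 9, 7], [0, 0, 0], 5], [[1, 10, 6], [0, 0, 0], 5], [[1, 9, 5], [0, 0, 0], 5], [[1, 10, 6], [0, 0, 0], 5], [[0, 11, 4], [0, 0, 0], 5], [[1, 10, 4], [0, 0, 0], 5], [[1, 11, 4], [0, 0, 0], 5], [[1, 10, 3], [0, 0, 0], 5], [[2, 11, 3], [0, 0, 0], 5], [[1, 11, 2], [0, 0, 0], 5], [[1, 11, 2], [0, 0, 0], 5], [[1, 12, 1], [0, 0, 0], 5], [[1, 11, 0], [0, 0, 0], 5], [[1, 11, 0], [0, 0, 0], 5], [[1, 11, 0], [0, 0, 0], 5], [[1, 11, -1], [0, 0, 0], 5], [[1, 11, -2], [0, 0, 0], 5]]
```

>>> {"method": "send_rows", "body": {
  "plan": [
    [[0, 0, 11], [0, 0, 0], 5],
    [[0, 2, 11], [0, 0, 0], 5],
    [[0, 1, 12], [0, 0, 0], 5],
    [[0, 2, 11], [0, 0, 0], 5],
    [[1, 3, 11], [0, 0, 0], 5],
    [[0, 3, 11], [0, 0, 0], 5],
    [[0, 4, 10], [0, 0, 0], 5],
    [[1, 4, 11], [0, 0, 0], 5],
    [[0, 4, 10], [0, 0, 0], 5],
    [[1, 5, 10], [0, 0, 0], 5],
    [[0, 6, 10], [0, 0, 0], 5],
    [[1, 6, 9], [0, 0, 0], 5],
    [[0, 7, 9], [0, 0, 0], 5],
    [[1, 7, 9], [0, 0, 0], 5],
    [[1, 7, 9], [0, 0, 0], 5],
    [[0, 8, 8], [0, 0, 0], 5],
    [[1, 8, 8], [0, 0, 0], 5],
    [[1, 8, 7], [0, 0, 0], 5]
  ]
}}

```text
time: 4.65
eef_pos: [0.5612, 0.035, 0.2441]
eef_rot: [[-0.995, 0.095, 0.004], [0.095, 0.995, -0.006], [-0.005, -0.005, -1.0]]
force: [-2.0, -13.6, 11.3]
grip_width: 0.0108
grasp_force: 25.0
```

>>> {"method": "send_rows", "body": {
  "plan": [
    [[1, 9, 7], [0, 0, 0], 5],
    [[1, 9, 7], [0, 0, 0], 5],
    [[1, 10, 5], [0, 0, 0], 5],
    [[1, 9, 5], [0, 0, 0], 5],
    [[1, 10, 5], [0, 0, 0], 5],
    [[0, 11, 4], [0, 0, 0], 5],
    [[1, 10, 4], [0, 0, 0], 5],
    [[1, 11, 4], [0, 0, 0], 5],
    [[1, 10, 3], [0, 0, 0], 5],
    [[2, 11, 3], [0, 0, 0], 5],
    [[1, 11, 2], [0, 0, 0], 5],
    [[1, 11, 2], [0, 0, 0], 5],
    [[1, 12, 1], [0, 0, 0], 5],
    [[1, 11, 0], [0, 0, 0], 5],
    [[1, 11, 0], [0, 0, 0], 5],
    [[1, 11, 0], [0, 0, 0], 5],
    [[1, 11, -1], [0, 0, 0], 5],
    [[1, 11, -2], [0, 0, 0], 5],
    [[0, 0, 0], [0, 0, 0], 5]
  ]
}}

```text
time: 6.23
eef_pos: [0.5797, 0.2277, 0.2907]
eef_rot: [[-0.996, 0.093, 0.005], [0.093, 0.996, 0.001], [-0.005, 0.001, -1.0]]
force: [8.1, 0.4, 1.6]
grip_width: 0.0104
grasp_force: 25.0
```

>>> {"method": "send_rows", "body": {
  "plan": [
    [[0, 0, 0], [0, 0, 0], 40],
    [[0, 0, 0], [0, 0, 0], 40],
    [[0, 0, 0], [0, 0, 0], 40],
    [[0, 0, 10], [0, 0, 0], 40],
    [[0, 0, 20], [0, 0, 0], 40],
    [[0, 0, 30], [0, 0, 0], 40],
    [[0, 0, 10], [0, 0, 0], 40],
    [[0, 0, 0], [0, 0, 0], 40]
  ]
}}

```text
time: 6.9
eef_pos: [0.5788, 0.2262, 0.3635]
eef_rot: [[-0.996, 0.094, 0.006], [0.094, 0.996, 0.001], [-0.005, 0.002, -1.0]]
force: [0.0, 0.0, -0.3]
grip_width: 0.0399
grasp_force: 0.0
```

Run:
```python
from h import *
c=robot.capture("side"); cv2.imwrite("pics/s2.png",c["color"])
```

```text
(no output)
```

View pics/s2.png

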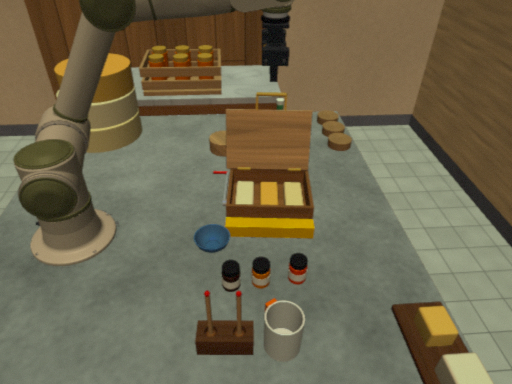

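The lid stands open leaning back (handle at (270,97)), with the gripper clear above. The peg is at (219,173).

>>> {"method": "send_rows", "body": {
  "plan": [
    [[-26, -4, -4], [-0.0086, -0.091, 0], 36],
    [[-26, -4, -4], [-0.0086, -0.091, 0], 36],
    [[-26, -4, -4], [-0.0086, -0.091, 0], 36],
    [[-26, -4, -4], [-0.0086, -0.091, 0], 36],
    [[-26, -4, -4], [-0.0086, -0.091, 0], 36],
    [[-26, -4, -4], [-0.0086, -0.091, 0], 36],
    [[-26, -4, -4], [-0.0086, -0.091, 0], 36],
    [[-26, -3, -4], [-0.0086, -0.091, 0], 36],
    [[0, 0, -30], [0, 0, 0], 36],
    [[0, 0, -35], [0, 0, 0], 36],
    [[0, 0, -35], [0, 0, 0], 36],
    [[0, 0, -35], [0, 0, 0], 36],
    [[0, 0, -35], [0, 0, 0], 36],
    [[0, 0, -30], [0, 0, 0], 36],
    [[0, 0, -20], [0, 0, 0], 36],
    [[0, 0, 0], [0, 0, 0], 36]
  ]
}}

```text
time: 8.28
eef_pos: [0.3722, 0.1945, 0.1358]
eef_rot: [[-0.757, 0.1, 0.646], [0.073, 0.995, -0.069], [-0.65, -0.005, -0.76]]
force: [0.1, -0.1, 0.2]
grip_width: 0.036
grasp_force: 0.0
```

Run:
```python
from h import *
s=robot.get_state(); print(s["eef_pos"],s["q"])
c=robot.capture("wrist"); np.savez("w2.npz",**c)
for P,ce in blobs(c,(0,180,60),(6,255,255),(.37,.46,.15,.23,.04,.1),10):
    print(len(P),ce,P.mean(0),P.min(0),P.max(0)); 
    R=np.array(s["eef_rot"]); T=(P-np.array(s["eef_pos"]))@R
    print("tool",T.mean(0),T.min(0),T.max(0))
```

```text
[0.3722 0.1945 0.1358] [ 22.114    3.9794 132.4667 -70.5325  19.0365   1.2266]
393 [262.402  183.8651] [0.4119 0.195  0.0694] [0.3932 0.1882 0.0624] [0.4487 0.2009 0.0719]
tool [0.0132 0.0049 0.0761] [-0.0139  0.0002  0.063 ] [0.0305 0.0098 0.1015]
```

>>> {"method": "send_rows", "body": {
  "plan": [
    [[0, 0, 0], [0.008, 0.088, 0], 36],
    [[0, 0, 0], [0.008, 0.088, 0], 36],
    [[12, 0, -21], [0, 0, 0], 36],
    [[12, 0, -21], [0, 0, 0], 36],
    [[0, 0, 0], [0, 0, 0], 36]
  ]
}}

```text
time: 8.75
eef_pos: [0.3979, 0.1914, 0.0963]
eef_rot: [[-0.804, 0.115, 0.583], [0.086, 0.993, -0.077], [-0.588, -0.012, -0.809]]
force: [-0.6, 1.0, -0.1]
grip_width: 0.0361
grasp_force: 0.0
```

Run:
```python
from h import *
s=robot.get_state(); print(s["eef_pos"],s["q"])
c=robot.capture("wrist"); np.savez("w2.npz",**c); cv2.imwrite("pics/w2.png",c["color"])
for P,ce in blobs(c,(0,180,60),(6,255,255),(.37,.46,.15,.23,.04,.1),10):
    print(len(P),ce,P.mean(0),P.min(0),P.max(0)); 
    R=np.array(s["eef_rot"]); T=(P-np.array(s["eef_pos"]))@R
    print("tool",T.mean(0),T.min(0),T.max(0))
```

```text
[0.3979 0.1914 0.0963] [ 19.0485  11.7628 129.4332 -69.7817  16.2958  -0.1274]
568 [264.7958 213.0827] [0.4116 0.1951 0.0693] [0.393  0.1861 0.0517] [0.449  0.2012 0.072 ]
tool [0.0051 0.0056 0.0296] [-0.0242  0.0008  0.0171] [0.0227 0.011  0.0657]
```

View pics/w2.png

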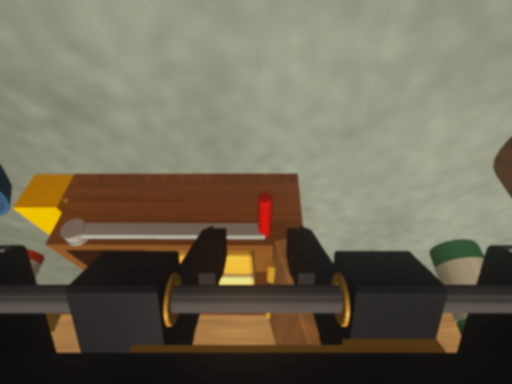

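The peg lies at (265,213) between the open fingers, and the stay bar runs left from it to its pivot at (75,232).

>>> {"method": "send_rows", "body": {
  "plan": [
    [[0, 0, 0], [0.006, 0.06, 0], 36],
    [[0, 0, 0], [0.006, 0.06, 0], 36],
    [[0, 0, 0], [0.006, 0.06, 0], 36],
    [[0, 0, 0], [0, 0, 0], 36]
  ]
}}

```text
time: 9.13
eef_pos: [0.3993, 0.1899, 0.1005]
eef_rot: [[-0.865, 0.106, 0.49], [0.08, 0.994, -0.075], [-0.495, -0.025, -0.868]]
force: [-0.3, 0.0, -0.4]
grip_width: 0.0357
grasp_force: 0.0
```

Run:
```python
from h import *
s=robot.get_state(); print(s["eef_pos"],s["q"])
```

```text
[0.3993 0.1899 0.1005] [ 17.3128  10.9702 125.8256 -38.8704  20.2447 -32.9158]
```

>>> {"method": "send_rows", "body": {
  "plan": [
    [[5, 4, -13], [0, 0, 0], 36],
    [[5, 0, -13], [0, 0, 0], 36],
    [[5, 0, -12], [0, 0, 0], 36],
    [[5, 0, -12], [0, 0, 0], 36],
    [[0, 0, 0], [0, 0, 0], 36],
    [[0, 0, 0], [0, 0, 0], 36]
  ]
}}

```text
time: 9.63
eef_pos: [0.4181, 0.1935, 0.0488]
eef_rot: [[-0.865, 0.109, 0.489], [0.082, 0.994, -0.076], [-0.494, -0.026, -0.869]]
force: [-0.5, 0.4, 0.2]
grip_width: 0.036
grasp_force: 0.0
```

Run:
```python
from h import *
s=robot.get_state(); print(s["eef_pos"],s["q"])
```

```text
[0.4181 0.1935 0.0488] [ 17.0128  20.2226 125.057  -59.2103  14.5754 -11.7733]
```

>>> {"method": "send_rows", "body": {
  "plan": [
    [[0, 0, 0], [0, 0, 0], 4],
    [[0, 0, 0], [0, 0, 0], 4],
    [[0, 0, 0], [0, 0, 0], 4],
    [[0, 0, 0], [0, 0, 0], 4],
    [[0, 0, 0], [0, 0, 0], 4],
    [[0, 0, 11], [0, 0, 0], 4],
    [[0, -2, 12], [0, 0, 0], 4],
    [[0, -2, 11], [0, 0, 0], 4],
    [[0, -3, 11], [0, 0, 0], 4],
    [[-1, -4, 11], [0, 0, 0], 4],
    [[0, -4, 11], [0, 0, 0], 4],
    [[-1, -6, 10], [0, 0, 0], 4]
  ],
  "force": 25
}}

```text
time: 10.63
eef_pos: [0.4164, 0.1726, 0.126]
eef_rot: [[-0.865, 0.111, 0.489], [0.085, 0.994, -0.076], [-0.494, -0.024, -0.869]]
force: [2.1, 1.0, -0.8]
grip_width: 0.007
grasp_force: 25.2
```

>>> {"method": "send_rows", "body": {
  "plan": [
    [[-1, -6, 10], [0, 0, 0], 4],
    [[0, -7, 9], [0, 0, 0], 4],
    [[-1, -7, 9], [0, 0, 0], 4],
    [[0, -2, 2], [0, 0, 0], 4],
    [[0, -2, 3], [0, 0, 0], 4],
    [[0, 0, 0], [0, 0, 0], 4]
  ]
}}

```text
time: 11.13
eef_pos: [0.4129, 0.1515, 0.1561]
eef_rot: [[-0.867, 0.109, 0.487], [0.086, 0.994, -0.069], [-0.491, -0.018, -0.871]]
force: [8.7, 48.7, -30.3]
grip_width: 0.0095
grasp_force: 25.1
```

Run:
```python
from h import *
s=robot.get_state(); print(s["q"])
c=robot.capture("side"); np.savez("s3.npz",**c)
for P,ce in blobs(c,(0,150,60),(6,255,255),(.35,.46,.1,.25,.04,.25),4): print(len(P),ce,P.mean(0),P.min(0),P.max(0))
cv2.imwrite("pics/s3.png",cv2.resize(c["color"][80:270,150:350],None,fx=3,fy=3))
```

```text
[  9.8258   2.6646 123.8252 -19.7018  26.6385 -58.6206]
25 [220.12 150.68] [0.4217 0.15   0.1732] [0.4099 0.1436 0.1689] [0.4362 0.162  0.1799]
```

View pics/s3.png

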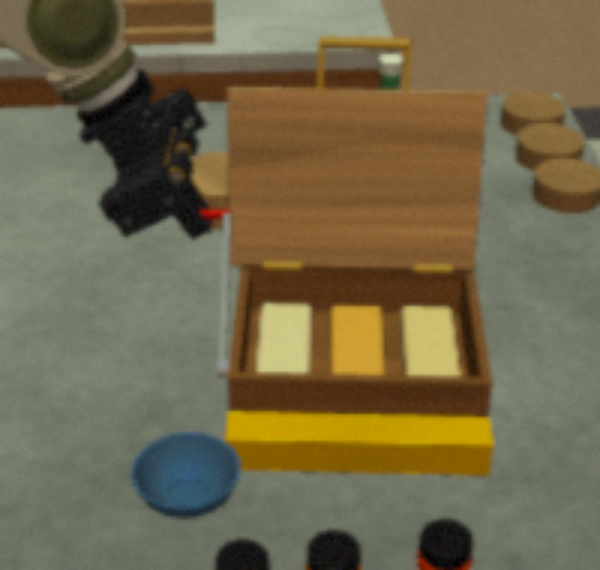

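The stay is fully up: the peg is at (212,213) in the crop, with the lid leaning behind it.

>>> {"method": "send_rows", "body": {
  "plan": [
    [[0, 3, -2], [0, 0, 0], 4],
    [[0, 0, 0], [0, 0, 0], 36],
    [[0, 0, 0], [0, 0, 0], 36],
    [[0, 0, 0], [0, 0, 0], 36],
    [[-10, 1, 17], [0, 0, 0], 36],
    [[-15, 2, 27], [0, 0, 0], 36],
    [[-15, 2, 35], [0, 0, 0], 36],
    [[0, 0, 40], [0, 0, 0], 36],
    [[0, 0, 40], [0, 0, 0], 36],
    [[0, 0, 40], [0.0096, 0.1016, 0], 36],
    [[0, 0, 30], [0.0096, 0.1016, 0], 36],
    [[0, 0, 20], [0.0096, 0.1016, 0], 36],
    [[15, 8, 0], [0.0096, 0.1016, 0], 36],
    [[25, 12, 0], [0.0096, 0.1016, 0], 36],
    [[30, 14, 0], [0, 0, 0], 36],
    [[30, 14, 0], [0, 0, 0], 36],
    [[30, 14, 0], [0, 0, 0], 36],
    [[30, 14, 0], [0, 0, 0], 36],
    [[30, 10, 0], [0, 0, 0], 36],
    [[0, 0, 0], [0, 0, 0], 36]
  ]
}}

```text
time: 12.85
eef_pos: [0.5689, 0.2427, 0.3951]
eef_rot: [[-0.995, 0.1, 0.013], [0.099, 0.994, -0.034], [-0.016, -0.033, -0.999]]
force: [-0.3, 1.3, -1.1]
grip_width: 0.0358
grasp_force: 0.0
```

Run:
```python
from h import *
s=robot.get_state(); print(s["eef_pos"],s["eef_rot"],s["q"])
c=robot.capture("side"); np.savez("s4.npz",**c)
for P,ce in blobs(c,(0,150,60),(6,255,255),(.35,.46,.1,.25,.04,.25),4): print("peg",len(P),ce,P.mean(0),P.min(0),P.max(0))
for P,ce in blobs(c,(14,100,60),(28,255,255),(.5,.65,.2,.3,.25,.35),8): print("handle?",len(P),ce,P.mean(0),P.min(0),P.max(0))
c=robot.capture("wrist"); np.savez("w4.npz",**c)
for P,ce in blobs(c,(14,100,60),(28,255,255),(.4,.7,.15,.35,.25,.36),8): print("w handle?",len(P),ce,P.mean(0),P.min(0),P.max(0))
```

```text
[0.5689 0.2427 0.3951] [[-0.995   0.0995  0.013 ]
 [ 0.099   0.9945 -0.0345]
 [-0.0164 -0.033  -0.9993]] [ 13.1188  28.9855  47.124   -2.1544 103.6013 -71.6942]
peg 44 [217.4545 150.9318] [0.4138 0.1512 0.172 ] [0.3919 0.1472 0.1671] [0.4391 0.1553 0.1764]
handle? 349 [270.2006 103.7049] [0.5771 0.2412 0.2755] [0.5014 0.224  0.25  ] [0.649  0.2623 0.3108]
w handle? 3518 [262.6677 173.9323] [0.5607 0.2444 0.2748] [0.4427 0.221  0.25  ] [0.6994 0.261  0.3108]
```

Run:
```python
from h import *
for f in ("s4","w4"):
    c=dict(np.load(f+".npz")); W=cloud(c)
    m=(W[...,2]>.298)&(W[...,2]<.325)&(W[...,0]>.53)&(W[...,0]<.62)&(W[...,1]>.2)&(W[...,1]<.29)
    P=W[m]; print(f,len(P),np.median(P,0),np.percentile(P,[3,97],axis=0))
```

```text
s4 115 [0.5791 0.248  0.3047] [[0.5384 0.2436 0.2986]
 [0.6178 0.2559 0.3087]]
w4 1107 [0.5715 0.2524 0.3081] [[0.5349 0.245  0.3042]
 [0.6166 0.2596 0.3098]]
```

>>> {"method": "send_rows", "body": {
  "plan": [
    [[7, 8, 0], [0.034, 0.013, 0], 36],
    [[0, 0, -30], [0, 0, 0], 36],
    [[0, 0, -30], [0, 0, 0], 36],
    [[0, 0, -25], [0, 0, 0], 36],
    [[0, 0, -16], [0, 0, 0], 36],
    [[0, 0, -10], [0, 0, 0], 36],
    [[0, 0, 0], [0, 0, 0], 36],
    [[0, 0, 0], [0, 0, 0], 5],
    [[0, 0, 0], [0, 0, 0], 5],
    [[0, 0, 0], [0, 0, 0], 5],
    [[0, 0, 0], [0, 0, 0], 5],
    [[0, 0, 0], [0, 0, 0], 5]
  ],
  "force": 25
}}

```text
time: 13.95
eef_pos: [0.5721, 0.2505, 0.2894]
eef_rot: [[-0.995, 0.099, 0.007], [0.099, 0.995, 0.001], [-0.006, 0.002, -1.0]]
force: [-0.8, 1.4, 4.3]
grip_width: 0.0108
grasp_force: 25.0
```

```bash
python3 -c "
from h import *
print(arc(236,1.84,1.16,17))"
```

```text
[[[-1, -9, 2], [0, 0, 0], 5], [[-1, -9, 2], [0, 0, 0], 5], [[-1, -10, 2], [0, 0, 0], 5], [[0, -9, 1], [0, 0, 0], 5], [[-1, -9, 1], [0, 0, 0], 5], [[-1, -10, 0], [0, 0, 0], 5], [[-1, -9, 0], [0, 0, 0], 5], [[-1, -9, 0], [0, 0, 0], 5], [[-1, -10, 0], [0, 0, 0], 5], [[-1, -9, -2], [0, 0, 0], 5], [[-1, -9, -1], [0, 0, 0], 5], [[-1, -10, -2], [0, 0, 0], 5], [[0, -9, -2], [0, 0, 0], 5], [[-1, -9, -2], [0, 0, 0], 5], [[-1, -9, -3], [0, 0, 0], 5], [[-1, -9, -4], [0, 0, 0], 5], [[-1, -8, -3], [0, 0, 0], 5]]
```

>>> {"method": "send_rows", "body": {
  "plan": [
    [[-1, -9, 2], [0, 0, 0], 5],
    [[-1, -9, 2], [0, 0, 0], 5],
    [[-1, -10, 2], [0, 0, 0], 5],
    [[0, -9, 1], [0, 0, 0], 5],
    [[-1, -9, 1], [0, 0, 0], 5],
    [[-1, -10, 0], [0, 0, 0], 5],
    [[-1, -9, 0], [0, 0, 0], 5],
    [[-1, -9, 0], [0, 0, 0], 5],
    [[-1, -10, 0], [0, 0, 0], 5],
    [[-1, -9, -2], [0, 0, 0], 5],
    [[-1, -9, -1], [0, 0, 0], 5],
    [[-1, -10, -2], [0, 0, 0], 5],
    [[0, -9, -2], [0, 0, 0], 5],
    [[-1, -9, -2], [0, 0, 0], 5],
    [[-1, -9, -3], [0, 0, 0], 5],
    [[-1, -7, -3], [0, 0, 0], 5],
    [[0, 0, 0], [0, 0, 0], 5]
  ]
}}

```text
time: 15.37
eef_pos: [0.5576, 0.1027, 0.2806]
eef_rot: [[-0.995, 0.1, 0.004], [0.1, 0.995, -0.0], [-0.004, 0.0, -1.0]]
force: [-3.4, 0.0, 0.3]
grip_width: 0.0108
grasp_force: 25.1
```

>>> {"method": "send_rows", "body": {
  "plan": [
    [[0, -4, -2], [0, 0, 0], 5],
    [[0, -3, -1], [0, 0, 0], 5],
    [[-1, -3, -1], [0, 0, 0], 5],
    [[0, -2, -1], [0, 0, 0], 5],
    [[0, 0, 0], [0, 0, 0], 5]
  ]
}}

```text
time: 15.78
eef_pos: [0.5568, 0.0935, 0.2768]
eef_rot: [[-0.995, 0.098, 0.006], [0.098, 0.995, 0.003], [-0.005, 0.004, -1.0]]
force: [-4.2, 7.5, 3.7]
grip_width: 0.0111
grasp_force: 25.1
```

>>> {"method": "send_rows", "body": {
  "plan": [
    [[0, 0, 0], [0, 0, 0], 36],
    [[0, 0, 0], [0, 0, 0], 36],
    [[0, 0, 0], [0, 0, 0], 36],
    [[0, 0, 10], [0, 0, 0], 36],
    [[0, 0, 20], [0, 0, 0], 36],
    [[0, 0, 30], [0, 0, 0], 36],
    [[0, -5, 20], [0, 0, 0], 36],
    [[0, 0, 0], [0, 0, 0], 36]
  ]
}}

```text
time: 16.45
eef_pos: [0.5578, 0.0866, 0.3613]
eef_rot: [[-0.995, 0.099, 0.013], [0.099, 0.995, -0.0], [-0.013, 0.001, -1.0]]
force: [0.2, -0.2, 0.5]
grip_width: 0.0359
grasp_force: 0.0
```

Run:
```python
from h import *
s=robot.get_state(); print(s["eef_pos"])
c=robot.capture("side"); np.savez("s5.npz",**c); cv2.imwrite("pics/s5.png",c["color"])
W=cloud(c)
for P,ce in blobs(c,(0,150,60),(6,255,255),(.35,.46,.1,.25,.04,.25),4): print("peg",len(P),ce,P.mean(0),P.min(0),P.max(0))
for P,ce in blobs(c,(14,100,60),(28,255,255),(.5,.65,.05,.15,.27,.32),8): print("handle?",len(P),ce,P.mean(0),P.min(0),P.max(0))
```

```text
[0.5578 0.0866 0.3613]
peg 44 [217.3636 150.8864] [0.4136 0.1515 0.1719] [0.3919 0.1468 0.1667] [0.4391 0.1566 0.1761]
handle? 151 [273.0993 121.9205] [0.5668 0.0906 0.2932] [0.5211 0.0834 0.2709] [0.6091 0.1026 0.3   ]
```

View pics/s5.png

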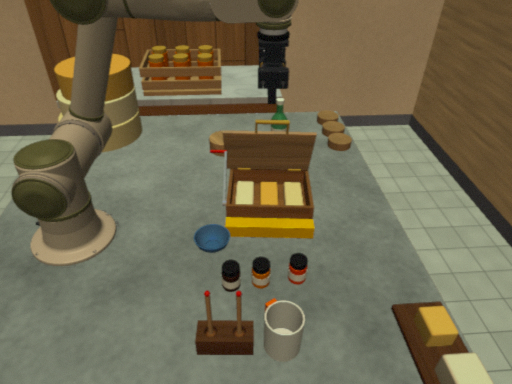

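The lid is propped on the peg (handle at (272,122), peg at (217,151)). The jars, rack and cup have not moved.

>>> {"method": "send_rows", "body": {
  "plan": [
    [[-3, -20, 0], [0, 0.013, -0.112], 62],
    [[-3, -20, 0], [0, 0, -0.112], 62],
    [[-3, -20, 0], [0, 0, -0.112], 62],
    [[-3, -20, 0], [0, 0, -0.112], 62],
    [[-3, -20, 0], [0, 0, -0.112], 62],
    [[-3, -20, 0], [0, 0, -0.112], 62],
    [[-3, -20, 0], [0, 0, -0.112], 62],
    [[-3, -20, 0], [0, 0, -0.112], 62],
    [[-3, -20, 0], [0, 0, -0.112], 62],
    [[-3, -20, 0], [0, 0, -0.112], 62],
    [[-3, -20, 0], [0, 0, -0.112], 62],
    [[-3, -20, 0], [0, 0, -0.112], 62],
    [[-3, -20, 0], [0, 0, -0.112], 62],
    [[-3, -20, 0], [0, 0, -0.112], 62],
    [[-5, -7, -30], [0, 0, 0], 62],
    [[0, 0, -36], [0, 0, 0], 62],
    [[0, 0, -36], [0, 0, 0], 62],
    [[0, 0, -36], [0, 0, 0], 62],
    [[0, 0, -36], [0, 0, 0], 62],
    [[0, 0, 0], [0, 0, 0], 62]
  ]
}}

```text
time: 18.17
eef_pos: [0.507, -0.198, 0.1753]
eef_rot: [[0.096, 0.995, -0.011], [0.995, -0.096, 0.015], [0.014, -0.012, -1.0]]
force: [-0.5, 0.3, -0.6]
grip_width: 0.0618
grasp_force: 0.0
```

```bash
cat >> h.py <<'E'
def caps(box=(.35,.75,-.3,0.05,.062,.09)):
    s=robot.get_state(); c=robot.capture("wrist"); print(s["eef_pos"],np.array(s["eef_rot"]),s["q"])
    for P,ce in blobs(c,(0,0,0),(180,255,50),box,40):
        print("cap",len(P),ce.round(), cv2.minEnclosingCircle((P[:,:2]*1000).astype(np.float32)))
    return c
E
python3 -c "
from h import *
caps()"
```

```text
[ 0.507  -0.198   0.1753] [[ 0.0964  0.9953 -0.011 ]
 [ 0.9952 -0.0962  0.0153]
 [ 0.0142 -0.0124 -0.9998]] [-33.8443  24.0221  87.0076   0.4019  69.9818 -28.4605]
cap 1319 [358. 177.] ((603.6153564453125, -193.33148193359375), 21.149211883544922)
cap 78 [262. 173.] ((512.1915283203125, -186.75160217285156), 15.85673713684082)
cap 949 [189. 204.] ((438.8717346191406, -204.2694091796875), 21.235986709594727)
cap 63 [267. 207.] ((515.6286010742188, -213.794921875), 12.104970932006836)
```

>>> {"method": "send_rows", "body": {
  "plan": [
    [[4, -2, -20], [-0.015, -0.011, 0], 62],
    [[0, 0, -36], [0, 0, 0], 62],
    [[0, 0, -36], [0, 0, 0], 62],
    [[0, 0, -36], [0, 0, 0], 62],
    [[0, 0, -20], [0, 0, 0], 62],
    [[0, 0, -10], [0, 0, 0], 62],
    [[0, 0, 0], [0, 0, 0], 62],
    [[0, 0, 0], [0, 0, 0], 35],
    [[0, 0, 0], [0, 0, 0], 35],
    [[0, 0, 0], [0, 0, 0], 35],
    [[0, 0, 0], [0, 0, 0], 35],
    [[0, 0, 0], [0, 0, 0], 35],
    [[0, 0, 40], [0, 0, 0], 35],
    [[0, 0, 40], [0, 0, 0], 35],
    [[0, 0, 40], [0, 0, 0], 35],
    [[0, 0, 0], [0, 0, 0], 35]
  ],
  "force": 20
}}

```text
time: 19.55
eef_pos: [0.5167, -0.2034, 0.1527]
eef_rot: [[0.096, 0.995, 0.023], [0.995, -0.095, -0.014], [-0.012, 0.024, -1.0]]
force: [1.4, -0.1, -1.8]
grip_width: 0.0455
grasp_force: 20.0
```

>>> {"method": "send_rows", "body": {
  "plan": [
    [[0, 0, 0], [0, 0, 0], 35],
    [[0, 0, 0], [0, 0, 0], 35]
  ]
}}

```text
time: 19.72
eef_pos: [0.5135, -0.2015, 0.1438]
eef_rot: [[0.096, 0.995, 0.01], [0.995, -0.096, -0.006], [-0.005, 0.011, -1.0]]
force: [-0.1, 1.0, -2.5]
grip_width: 0.0455
grasp_force: 20.0
```

>>> {"method": "send_rows", "body": {
  "plan": [
    [[17, 24, 0], [0, 0, 0], 35],
    [[17, 24, 0], [0, 0, 0], 35],
    [[17, 24, 0], [0, 0, 0], 35],
    [[17, 24, 0], [0, 0, 0], 35],
    [[17, 24, 0], [0, 0, 0], 35],
    [[17, 24, 0], [0, 0, 0], 35],
    [[17, 24, 0], [0, 0, 0], 35],
    [[0, 0, 0], [0, 0, 0], 35],
    [[0, 0, 0], [0, 0, 0], 35],
    [[0, 0, 0], [0, 0, 0], 35],
    [[0, 0, 0], [0, 0, 0], 35],
    [[0, 0, 0], [0, 0, 0], 35]
  ]
}}

```text
time: 20.72
eef_pos: [0.6324, -0.0347, 0.144]
eef_rot: [[0.097, 0.995, 0.01], [0.995, -0.097, -0.007], [-0.006, 0.011, -1.0]]
force: [-0.1, 0.6, -2.7]
grip_width: 0.0454
grasp_force: 20.0
```

Run:
```python
from h import *
s=robot.get_state(); print(s["eef_pos"],s["eef_rot"],s["q"])
c=robot.capture("wrist"); W=cloud(c); h=hsv(c)
led=cv2.inRange(h,np.array((20,170,100)),np.array((30,255,255)))>0
P=W[led&(abs(W[...,2]-.04)<.006)]
print("ledge",len(P),cv2.minAreaRect((P[:,:2]*1000).astype(np.float32)),P[:,2].mean())
c=robot.capture("side"); W=cloud(c)
m=(abs(W[...,0]-.63)<.03)&(abs(W[...,1]+.032)<.035)&(W[...,2]>.08)&(W[...,2]<.2)
P=W[m]; print("jar z",np.percentile(P[:,2],[1,2,5,50]))
cv2.imwrite("pics/s6.png",cv2.resize(c["color"][100:320,180:380],None,fx=2.5,fy=2.5))
```

```text
[ 0.6324 -0.0347  0.144 ] [[ 0.0973  0.9952  0.0101]
 [ 0.9952 -0.0972 -0.0067]
 [-0.0057  0.0107 -0.9999]] [-13.6285  35.7645  73.1252  -0.2515  70.459   -7.9628]
ledge 10106 ((556.052978515625, 41.3370475769043), (174.2665557861328, 253.67251586914062), 85.23723602294922) 0.041180216103125125
jar z [0.12   0.121  0.1245 0.1665]
```

View pics/s6.png

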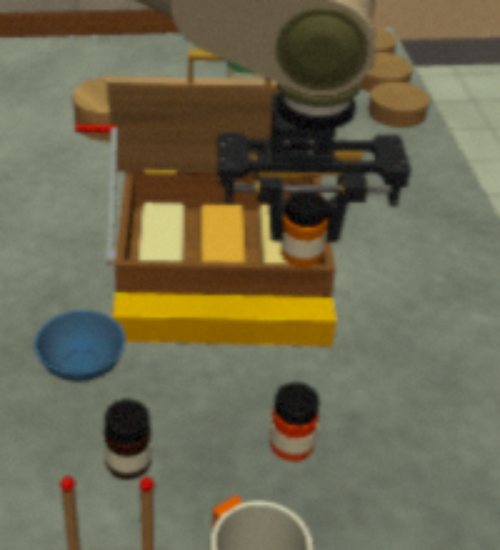

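The gripped jar at (305,230) in the crop hangs above the right part of the ledge, clear of the wall. The other two jars still stand on the counter.

>>> {"method": "send_rows", "body": {
  "plan": [
    [[0, 1, -30], [0, 0, 0], 35],
    [[0, 0, -25], [0, 0, 0], 35],
    [[0, 0, -13], [0, 0, 0], 35],
    [[0, 0, -5], [0, 0, 0], 35],
    [[0, 0, -2], [0, 0, 0], 35],
    [[0, 0, -2], [0, 0, 0], 35],
    [[0, 0, 0], [0, 0, 0], 35],
    [[0, 0, 0], [0, 0, 0], 35],
    [[0, 0, 0], [0, 0, 0], 35]
  ]
}}

```text
time: 21.57
eef_pos: [0.6333, -0.0329, 0.0682]
eef_rot: [[0.096, 0.995, 0.012], [0.995, -0.096, -0.007], [-0.006, 0.013, -1.0]]
force: [0.5, -0.2, -2.2]
grip_width: 0.0449
grasp_force: 20.0
```

>>> {"method": "send_rows", "body": {
  "plan": [
    [[0, 0, -2], [0, 0, 0], 35],
    [[0, 0, -1], [0, 0, 0], 35],
    [[0, 0, -1], [0, 0, 0], 35],
    [[0, 0, 0], [0, 0, 0], 35],
    [[0, 0, 0], [0, 0, 0], 35]
  ]
}}

```text
time: 21.98
eef_pos: [0.6334, -0.0328, 0.0662]
eef_rot: [[0.096, 0.995, 0.013], [0.995, -0.096, -0.008], [-0.006, 0.014, -1.0]]
force: [-7.2, 1.6, 18.0]
grip_width: 0.0456
grasp_force: 20.1
```

>>> {"method": "send_rows", "body": {
  "plan": [
    [[0, 0, 1], [0, 0, 0], 35],
    [[0, 0, 0], [0, 0, 0], 60],
    [[0, 0, 0], [0, 0, 0], 60],
    [[0, 0, 0], [0, 0, 0], 60],
    [[0, 0, 20], [0, 0, 0], 60],
    [[0, 0, 40], [0, 0, 0], 60],
    [[0, 0, 40], [0.008, 0.013, 0], 60],
    [[-5, -26, 0], [0, 0, 0], 62],
    [[-5, -27, 0], [0, 0, 0], 62],
    [[-5, -27, 0], [0, 0, 0], 62],
    [[-5, -27, 0], [0, 0, 0], 62],
    [[-5, -27, 0], [0, 0, 0], 62],
    [[-5, -27, 0], [0, 0, 0], 62],
    [[0, 0, 0], [0, 0, 0], 66],
    [[0, 0, 0], [0, 0, 0], 66],
    [[0, 0, 0], [0, 0, 0], 66]
  ]
}}

```text
time: 23.32
eef_pos: [0.603, -0.1931, 0.1641]
eef_rot: [[0.096, 0.995, -0.002], [0.995, -0.096, 0.002], [0.001, -0.002, -1.0]]
force: [0.2, 0.3, 0.6]
grip_width: 0.066
grasp_force: 0.0
```

```bash
python3 -c "
from h import *
c=caps()
c=robot.capture('side')
for P,ce in blobs(c,(0,0,0),(180,255,50),(.5,.75,-.1,0.05,.085,.125),20): print(len(P),P.mean(0),P.max(0),cv2.minEnclosingCircle((P[P[:,2]>.106][:,:2]*1000).astype(np.float32)))
"
```

```text
[ 0.603  -0.1931  0.1641] [[ 0.0957  0.9954 -0.0023]
 [ 0.9954 -0.0957  0.0017]
 [ 0.0014 -0.0025 -1.    ]] [-28.347   35.0867  71.1283   0.0217  73.9466 -22.861 ]
cap 117 [259. 174.] ((605.847900390625, -181.8001708984375), 16.711442947387695)
cap 547 [260. 203.] ((604.9407958984375, -194.8462371826172), 19.88821029663086)
cap 1571 [ 90. 218.] ((438.8341369628906, -204.97930908203125), 21.664737701416016)
46 [ 0.6305 -0.0443  0.107 ] [ 0.6502 -0.0283  0.1103] ((632.6337890625, -41.79413604736328), 17.565763473510742)
```

>>> {"method": "send_rows", "body": {
  "plan": [
    [[1, 0, -30], [0, 0, 0], 66],
    [[0, 0, -36], [0, 0, 0], 66],
    [[0, 0, -36], [0, 0, 0], 66],
    [[0, 0, -26], [0, 0, 0], 66],
    [[0, 0, -14], [0, 0, 0], 66],
    [[0, 0, -3], [0, 0, 0], 66],
    [[0, 0, 0], [0, 0, 0], 66],
    [[0, 0, 0], [0, 0, 0], 66],
    [[0, 0, 0], [0, 0, 0], 35],
    [[0, 0, 0], [0, 0, 0], 35],
    [[0, 0, 0], [0, 0, 0], 35],
    [[0, 0, 0], [0, 0, 0], 35],
    [[0, 0, 0], [0, 0, 0], 35]
  ]
}}

```text
time: 24.5
eef_pos: [0.6042, -0.1939, 0.0201]
eef_rot: [[0.096, 0.995, -0.001], [0.995, -0.096, 0.001], [0.001, -0.001, -1.0]]
force: [-1.0, 0.8, 5.8]
grip_width: 0.0454
grasp_force: 20.0
```

>>> {"method": "send_rows", "body": {
  "plan": [
    [[0, 0, 30], [0, 0, 0], 35],
    [[0, 0, 40], [0, 0, 0], 35],
    [[0, 0, 40], [0, 0, 0], 35],
    [[0, 0, 20], [0, 0, 0], 35],
    [[-8, 24, 0], [0, 0, 0], 35],
    [[-8, 24, 0], [0, 0, 0], 35],
    [[-8, 24, 0], [0, 0, 0], 35],
    [[-7, 24, 0], [0, 0, 0], 35],
    [[-7, 24, 0], [0, 0, 0], 35],
    [[-7, 24, 0], [0, 0, 0], 35],
    [[-7, 25, 0], [0, 0, 0], 35],
    [[0, 0, 0], [0, 0, 0], 35],
    [[0, 0, 0], [0, 0, 0], 35],
    [[0, 0, 0], [0, 0, 0], 35],
    [[0, 0, 0], [0, 0, 0], 35]
  ]
}}

```text
time: 25.75
eef_pos: [0.5521, -0.0256, 0.1492]
eef_rot: [[0.097, 0.995, -0.002], [0.995, -0.097, 0.001], [0.001, -0.002, -1.0]]
force: [-0.3, -0.1, -1.6]
grip_width: 0.0452
grasp_force: 20.0
```

```bash
python3 -c "
from h import *
c=caps((.35,.75,-.3,0.05,.09,.13)); cv2.imwrite('pics/w7.png',c['color'])
"
```

```text
[ 0.5521 -0.0256  0.1492] [[ 0.0969  0.9953 -0.0022]
 [ 0.9953 -0.0969  0.0011]
 [ 0.0009 -0.0023 -1.    ]] [-14.8201  26.2306  87.8779   0.0309  66.0281  -9.2697]
cap 2450 [365. 209.] ((633.286865234375, -30.267309188842773), 21.40797996520996)
```

View pics/w7.png

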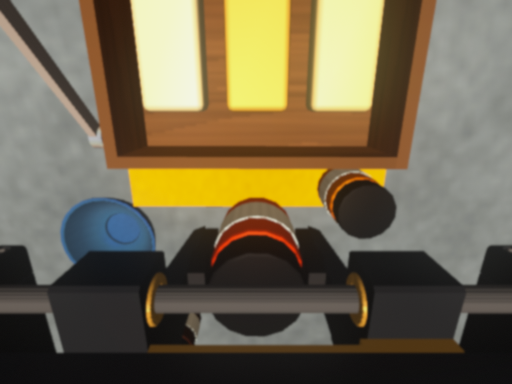

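The first jar stands upright on the ledge at (360,205), and the held jar at (258,240) is over the ledge's middle.

>>> {"method": "send_rows", "body": {
  "plan": [
    [[0, 0, -30], [0, 0, 0], 35],
    [[0, 0, -30], [0, 0, 0], 35],
    [[0, 0, -15], [0, 0, 0], 35],
    [[0, 0, -7], [0, 0, 0], 35],
    [[0, 0, -3], [0, 0, 0], 35],
    [[0, 0, -2], [0, 0, 0], 35],
    [[0, 0, -1], [0, 0, 0], 35],
    [[0, 0, 0], [0, 0, 0], 35],
    [[0, 0, 0], [0, 0, 0], 35]
  ]
}}

```text
time: 26.55
eef_pos: [0.5523, -0.0249, 0.0621]
eef_rot: [[0.096, 0.995, -0.001], [0.995, -0.096, 0.001], [0.001, -0.001, -1.0]]
force: [0.2, 0.2, -1.5]
grip_width: 0.0453
grasp_force: 20.0
```

>>> {"method": "send_rows", "body": {
  "plan": [
    [[0, 0, -1], [0, 0, 0], 35],
    [[0, 0, -1], [0, 0, 0], 35],
    [[0, 0, 0], [0, 0, 0], 35],
    [[0, 0, 0], [0, 0, 0], 35]
  ]
}}

```text
time: 26.88
eef_pos: [0.5522, -0.0248, 0.0601]
eef_rot: [[0.096, 0.995, -0.001], [0.995, -0.096, 0.001], [0.001, -0.001, -1.0]]
force: [-2.1, 0.3, 4.7]
grip_width: 0.0455
grasp_force: 20.0
```

>>> {"method": "send_rows", "body": {
  "plan": [
    [[0, 0, 0], [0, 0, 0], 60],
    [[0, 0, 0], [0, 0, 0], 60],
    [[0, 0, 0], [0, 0, 0], 60],
    [[0, 0, 20], [0, 0, 0], 60],
    [[0, 0, 40], [0, 0, 0], 60],
    [[0, 0, 40], [0, 0, 0], 60],
    [[-14, -22, 0], [0, 0, 0], 66],
    [[-14, -22, 0], [0, 0, 0], 66],
    [[-14, -22, 0], [0, 0, 0], 66],
    [[-14, -22, 0], [0, 0, 0], 66],
    [[-14, -23, 0], [0, 0, 0], 66],
    [[-14, -23, 0], [0, 0, 0], 66],
    [[-14, -23, 0], [0, 0, 0], 66],
    [[-15, -23, 0], [0, 0, 0], 66],
    [[0, 0, 0], [0, 0, 0], 66],
    [[0, 0, 0], [0, 0, 0], 66],
    [[0, 0, 0], [0, 0, 0], 66]
  ]
}}

```text
time: 28.3
eef_pos: [0.4391, -0.2044, 0.1593]
eef_rot: [[0.096, 0.995, -0.002], [0.995, -0.096, 0.001], [0.001, -0.002, -1.0]]
force: [0.2, -0.2, 0.3]
grip_width: 0.0663
grasp_force: 0.0
```

```bash
python3 -c "
from h import *
caps()"
```

```text
[ 0.4391 -0.2044  0.1593] [[ 0.096   0.9954 -0.002 ]
 [ 0.9954 -0.096   0.0014]
 [ 0.0012 -0.0022 -1.    ]] [-38.852   17.5912  98.9503  -0.0135  63.5987 -33.335 ]
cap 820 [257. 197.] ((437.9493408203125, -203.7890167236328), 21.164215087890625)
```

>>> {"method": "send_rows", "body": {
  "plan": [
    [[-1, 0, -30], [0, 0, 0], 66],
    [[0, 0, -36], [0, 0, 0], 66],
    [[0, 0, -36], [0, 0, 0], 66],
    [[0, 0, -22], [0, 0, 0], 66],
    [[0, 0, -12], [0, 0, 0], 66],
    [[0, 0, -3], [0, 0, 0], 66],
    [[0, 0, 0], [0, 0, 0], 66],
    [[0, 0, 0], [0, 0, 0], 66],
    [[0, 0, 0], [0, 0, 0], 35],
    [[0, 0, 0], [0, 0, 0], 35],
    [[0, 0, 0], [0, 0, 0], 35],
    [[0, 0, 0], [0, 0, 0], 35],
    [[0, 0, 0], [0, 0, 0], 35]
  ]
}}

```text
time: 29.43
eef_pos: [0.4382, -0.2049, 0.0209]
eef_rot: [[0.096, 0.995, -0.001], [0.995, -0.096, 0.001], [0.001, -0.001, -1.0]]
force: [-0.2, 1.9, 5.8]
grip_width: 0.0454
grasp_force: 20.0
```

>>> {"method": "send_rows", "body": {
  "plan": [
    [[0, 0, 30], [0, 0, 0], 35],
    [[0, 0, 40], [0, 0, 0], 35],
    [[0, 0, 40], [0, 0, 0], 35],
    [[0, 0, 20], [0, 0, 0], 35],
    [[4, 23, 0], [0, 0, 0], 35],
    [[4, 23, 0], [0, 0, 0], 35],
    [[4, 23, 0], [0, 0, 0], 35],
    [[4, 23, 0], [0, 0, 0], 35],
    [[4, 23, 0], [0, 0, 0], 35],
    [[4, 24, 0], [0, 0, 0], 35],
    [[5, 24, 0], [0, 0, 0], 35],
    [[5, 24, 0], [0, 0, 0], 35],
    [[0, 0, 0], [0, 0, 0], 35],
    [[0, 0, 0], [0, 0, 0], 35],
    [[0, 0, 0], [0, 0, 0], 35]
  ]
}}

```text
time: 30.68
eef_pos: [0.4717, -0.0181, 0.1501]
eef_rot: [[0.096, 0.995, -0.003], [0.995, -0.096, 0.001], [0.001, -0.003, -1.0]]
force: [0.6, -0.3, -2.1]
grip_width: 0.0454
grasp_force: 20.0
```

>>> {"method": "send_rows", "body": {
  "plan": [
    [[1, 1, -30], [0, 0, 0], 35],
    [[0, 0, -30], [0, 0, 0], 35],
    [[0, 0, -15], [0, 0, 0], 35],
    [[0, 0, -7], [0, 0, 0], 35],
    [[0, 0, -3], [0, 0, 0], 35],
    [[0, 0, -2], [0, 0, 0], 35],
    [[0, 0, -2], [0, 0, 0], 35],
    [[0, 0, 0], [0, 0, 0], 35],
    [[0, 0, 0], [0, 0, 0], 35],
    [[0, 0, 0], [0, 0, 0], 35]
  ]
}}

```text
time: 31.52
eef_pos: [0.4732, -0.0169, 0.0618]
eef_rot: [[0.096, 0.995, -0.001], [0.995, -0.096, 0.001], [0.001, -0.001, -1.0]]
force: [-0.2, -0.5, -2.9]
grip_width: 0.0451
grasp_force: 20.0
```

Settle the last millimetre, release, back off and head toward the rack/cup.

>>> {"method": "send_rows", "body": {
  "plan": [
    [[0, 0, -1], [0, 0, 0], 35],
    [[0, 0, 0], [0, 0, 0], 35],
    [[0, 0, 0], [0, 0, 0], 60],
    [[0, 0, 0], [0, 0, 0], 60],
    [[0, 0, 0], [0, 0, 0], 60],
    [[0, 0, 20], [0, 0, 0], 60],
    [[0, 0, 40], [0, 0, 0], 60],
    [[0, 0, 40], [0, 0, 0], 60],
    [[-2, -20, 30], [0, 0, 0], 40],
    [[-2, -24, 30], [0, 0, 0], 40],
    [[-2, -24, 30], [0, 0, 0], 40],
    [[-2, -24, 20], [0, 0, 0], 40],
    [[0, -24, 0], [0, 0, 0], 40],
    [[0, -24, 0], [0, 0, 0], 40],
    [[0, -24, 0], [0, 0, 0], 40],
    [[0, -24, 0], [0, 0, 0], 40],
    [[0, -24, 0], [0, 0, 0], 40],
    [[0, 0, 0], [0, 0, 0], 40],
    [[0, 0, 0], [0, 0, 0], 40],
    [[0, 0, 0], [0, 0, 0], 40]
  ]
}}

```text
time: 33.18
eef_pos: [0.4649, -0.2281, 0.2702]
eef_rot: [[0.096, 0.995, -0.002], [0.995, -0.096, 0.002], [0.001, -0.002, -1.0]]
force: [-0.5, 0.7, -0.3]
grip_width: 0.0401
grasp_force: 0.0
```

```bash
cat > look.py <<'E'
from h import *
import sys
s=robot.get_state(); print(s["eef_pos"],s["q"])
for n in sys.argv[1:]:
    c=robot.capture(n); np.savez(n+"_l.npz",**c); W=cloud(c)
    print(n,-np.array(c["R"]).T@c["t"])
    for P,ce in blobs(c,(0,150,70),(5,255,255),(.3,.65,-.5,-.25,.11,.22),4): print(" red end",len(P),ce.round(),P.mean(0),P[:,2].max())
    for P,ce in blobs(c,(5,180,120),(17,255,255),(.35,.7,-.55,-.22,.09,.108),4): print(" tab",len(P),ce.round(),P.mean(0),P.min(0),P.max(0))
    h=hsv(c)
    m=(h[...,1]<70)&(W[...,2]>.096)&(W[...,2]<.106)&(W[...,0]>.35)&(W[...,0]<.7)&(W[...,1]>-.55)&(W[...,1]<-.22)
    P=W[m]
    if len(P)>15: print(" rim",len(P),circ(P),cv2.minEnclosingCircle((P[:,:2]*1000).astype(np.float32)))
    m=(W[...,2]>.045)&(W[...,2]<.054)&(W[...,0]>.3)&(W[...,0]<.55)&(W[...,1]>-.45)&(W[...,1]<-.28)&(h[...,2]<110)
    P=W[m]
    if len(P)>15: print(" rack",len(P),cv2.minAreaRect((P[:,:2]*1000).astype(np.float32)))
    cv2.imwrite(f"pics/{n}_{s['time']:.0f}.png",c["color"])
E
python3 look.py wrist side; ls pics
```

```text
[ 0.4649 -0.2281  0.2702] [-39.1108  15.8774  83.8176  -0.0125  80.4686 -33.6148]
wrist [ 0.4732 -0.1509  0.417 ]
 red end 54 [200. 316.] [ 0.3908 -0.3611  0.1786] 0.18057970730016557
 red end 45 [255. 315.] [ 0.4502 -0.3658  0.1788] 0.1805059881929182
 rim 93 (array([ 0.5042, -0.3301]), np.float64(0.0537789339460801)) ((507.7138671875, -354.3706359863281), 62.638694763183594)
 rack 1360 ((471.9691467285156, -364.10491943359375), (157.43618774414062, 56.99495315551758), 1.9157429933547974)
side [ 0.4337 -0.8321  0.7738]
 red end 24 [207. 293.] [ 0.3895 -0.3645  0.1758] 0.17948891803842087
 red end 24 [238. 293.] [ 0.4488 -0.3689  0.1752] 0.17930345388138916
 tab 36 [270. 302.] [ 0.5159 -0.3375  0.0996] [ 0.507  -0.3455  0.0923] [ 0.5273 -0.3291  0.1037]
 rim 244 (array([ 0.5368, -0.3738]), np.float64(0.039852843564270345)) ((517.4385986328125, -370.7005615234375), 63.9889030456543)
 rack 1075 ((438.61322021484375, -365.3897705078125), (53.341556549072266, 157.72015380859375), 86.18399810791016)
s2.png
s3.png
s5.png
s6.png
scene0.png
side0.png
side_33.png
w1.png
w2.png
w7.png
wrist_33.png
```

>>> {"method": "send_rows", "body": {
  "plan": [
    [[-2, -17, 0], [0, 0, -0.1156], 40],
    [[-2, -17, 0], [0, 0, -0.1156], 40],
    [[-2, -17, 0], [0, 0, -0.1156], 40],
    [[-2, -17, 0], [0, 0, -0.1156], 40],
    [[-2, -17, 0], [0, 0, -0.1156], 40],
    [[-2, -18, 0], [0, 0, -0.1156], 40],
    [[-2, -18, 0], [0, 0, -0.1156], 40],
    [[-1, -18, 0], [0, 0, -0.1156], 40],
    [[0, 0, 0], [0, 0, 0], 40],
    [[0, 0, 0], [0, 0, 0], 40],
    [[0, 0, 0], [0, 0, 0], 40]
  ]
}}

```text
time: 34.2
eef_pos: [0.4502, -0.3666, 0.2704]
eef_rot: [[0.851, 0.526, -0.0], [0.526, -0.851, 0.003], [0.001, -0.002, -1.0]]
force: [-0.8, -0.2, -0.1]
grip_width: 0.0402
grasp_force: 0.0
```

```bash
python3 look.py wrist scene
```

```text
[ 0.4502 -0.3666  0.2704] [-50.7475  24.0448  72.4673   0.0878  83.6194   7.5272]
wrist [ 0.5173 -0.3263  0.4172]
 red end 110 [256. 192.] [ 0.4513 -0.3662  0.1779] 0.1805936674272063
 red end 19 [225. 239.] [ 0.3939 -0.3654  0.1774] 0.17893250854025425
 tab 138 [265. 109.] [ 0.5185 -0.3359  0.1016] [ 0.5076 -0.3444  0.0991] [ 0.5295 -0.3281  0.104 ]
 rim 882 (array([ 0.5417, -0.3742]), np.float64(0.03847881076777368)) ((541.6996459960938, -374.2144470214844), 40.95382308959961)
 rack 2192 ((456.443115234375, -370.2345275878906), (57.00576400756836, 194.6220245361328), 81.83543395996094)
scene [1.2581 0.4528 1.282 ]
 red end 6 [166. 124.] [ 0.3951 -0.3612  0.1759] 0.17997264684323233
 red end 6 [155. 134.] [ 0.4526 -0.3658  0.175 ] 0.17734369186797128
 tab 10 [155. 166.] [ 0.5206 -0.3352  0.0992] [ 0.5063 -0.3458  0.0934] [ 0.5292 -0.3288  0.1029]
 rim 78 (array([ 0.5241, -0.3657]), np.float64(0.04879819486373527)) ((493.1526184082031, -366.21881103515625), 93.72763061523438)
 rack 291 ((455.4920959472656, -368.0799865722656), (84.59791564941406, 183.27613830566406), 87.05612182617188)
```

>>> {"method": "send_rows", "body": {
  "plan": [
    [[1, 0, -30], [0, 0, 0], 40],
    [[0, 0, -35], [0, 0, 0], 40],
    [[0, 0, -35], [0, 0, 0], 40],
    [[0, 0, -25], [0, 0, 0], 40],
    [[0, 0, -14], [0, 0, 0], 40],
    [[0, 0, 0], [0, 0, 0], 40],
    [[0, 0, 0], [0, 0, 0], 40],
    [[0, 0, 0], [0, 0, 0], 4],
    [[0, 0, 0], [0, 0, 0], 4],
    [[0, 0, 0], [0, 0, 0], 4],
    [[0, 0, 0], [0, 0, 0], 4],
    [[0, 0, 0], [0, 0, 0], 4],
    [[0, 0, 0], [0, 0, 0], 4]
  ],
  "force": 15
}}

```text
time: 35.38
eef_pos: [0.451, -0.3679, 0.1318]
eef_rot: [[0.853, 0.523, 0.0], [0.523, -0.853, 0.002], [0.001, -0.002, -1.0]]
force: [-0.3, 1.0, 3.2]
grip_width: 0.0092
grasp_force: 15.0
```

>>> {"method": "send_rows", "body": {
  "plan": [
    [[0, 0, 30], [0, 0, 0], 4],
    [[0, 0, 40], [0, 0, 0], 4],
    [[0, 0, 40], [0, 0, 0], 4],
    [[0, 0, 20], [0, 0, 0], 4],
    [[14, 5, 0], [-0.062, -0.038, 0], 4],
    [[14, 5, 0], [-0.062, -0.038, 0], 4],
    [[14, 5, 0], [-0.062, -0.038, 0], 4],
    [[14, 6, 0], [-0.062, -0.038, 0], 4],
    [[13, 5, 0], [-0.062, -0.038, 0], 4],
    [[13, 6, 0], [-0.062, -0.038, 0], 4],
    [[0, 0, 0], [0, 0, 0], 4],
    [[0, 0, 0], [0, 0, 0], 4],
    [[0, 0, 0], [0, 0, 0], 4],
    [[0, 0, 0], [0, 0, 0], 4]
  ]
}}

```text
time: 36.55
eef_pos: [0.5325, -0.3366, 0.2614]
eef_rot: [[0.853, 0.473, 0.22], [0.522, -0.774, -0.358], [0.001, 0.42, -0.908]]
force: [0.3, -0.2, 0.3]
grip_width: 0.0089
grasp_force: 15.0
```

```bash
python3 look.py wrist side; ls pics | grep side_
```

```text
[ 0.5325 -0.3366  0.2614] [-39.889   19.6399  83.4853  -9.5501  53.5774  22.7468]
wrist [ 0.5676 -0.244   0.3948]
 tab 178 [188. 188.] [ 0.5192 -0.3347  0.1008] [ 0.5076 -0.3438  0.0903] [ 0.5307 -0.327   0.1038]
 rim 638 (array([ 0.5422, -0.3738]), np.float64(0.03855926651991494)) ((542.0639038085938, -374.3253173828125), 41.09605026245117)
 rack 1387 ((461.7493591308594, -367.7003173828125), (50.748226165771484, 110.07877349853516), 85.06981658935547)
side [ 0.4337 -0.8321  0.7738]
 red end 25 [206. 293.] [ 0.3893 -0.3642  0.1754] 0.17942525436029647
 tab 36 [270. 302.] [ 0.5158 -0.3375  0.0997] [ 0.5068 -0.3461  0.0925] [ 0.5273 -0.3298  0.1023]
 rim 227 (array([ 0.541 , -0.3745]), np.float64(0.03871435379192853)) ((541.0986938476562, -374.2116394042969), 41.397926330566406)
 rack 1111 ((438.1552734375, -365.19482421875), (56.192745208740234, 156.9911346435547), 84.78710174560547)
side_33.png
side_37.png
```

View pics/side_37.png

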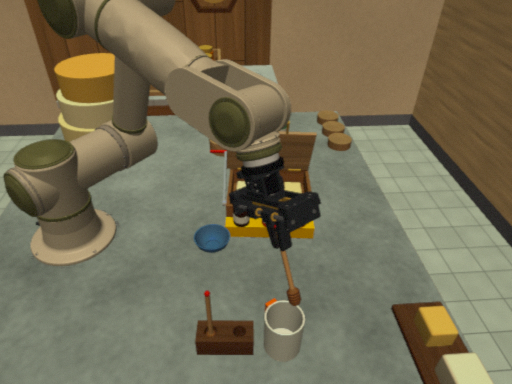

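The dipper is held tilted at (290,280) with its head above the cup mouth at (285,318), and the tab is on the far left rim.

>>> {"method": "send_rows", "body": {
  "plan": [
    [[0, 0, -30], [0, 0, 0], 4],
    [[0, 0, -30], [0, 0, 0], 4],
    [[0, 0, -30], [0, 0, 0], 4],
    [[0, 0, -20], [0, 0, 0], 4],
    [[0, 0, -12], [0, 0, 0], 4],
    [[0, 0, -6], [0, 0, 0], 4],
    [[0, 0, -4], [0, 0, 0], 4],
    [[0, 0, 0], [0, 0, 0], 4],
    [[0, 0, 0], [0, 0, 0], 4]
  ]
}}

```text
time: 37.4
eef_pos: [0.5332, -0.3362, 0.1302]
eef_rot: [[0.852, 0.474, 0.221], [0.523, -0.773, -0.359], [0.001, 0.422, -0.907]]
force: [-0.6, 0.2, -0.7]
grip_width: 0.0091
grasp_force: 15.0
```

>>> {"method": "send_rows", "body": {
  "plan": [
    [[0, 0, -3], [0, 0, 0], 4],
    [[0, 0, -2], [0, 0, 0], 4],
    [[0, 0, 0], [0, 0, 0], 4],
    [[0, 0, 0], [0, 0, 0], 4]
  ]
}}

```text
time: 37.73
eef_pos: [0.5329, -0.3358, 0.1244]
eef_rot: [[0.852, 0.474, 0.221], [0.523, -0.773, -0.358], [0.001, 0.421, -0.907]]
force: [-0.6, -0.3, -0.2]
grip_width: 0.0094
grasp_force: 15.0
```

>>> {"method": "send_rows", "body": {
  "plan": [
    [[0, 0, 0], [0, 0, 0], 24],
    [[0, 0, 0], [0, 0, 0], 24],
    [[0, 0, 0], [0, 0, 0], 24],
    [[0, 0, 0], [0, 0, 0], 24],
    [[-3, 5, 14], [0, 0, 0], 24],
    [[-5, 8, 20], [0, 0, 0], 24],
    [[-5, 8, 20], [0, 0, 0], 24],
    [[-5, 8, 20], [0, 0, 0], 24],
    [[-5, 8, 24], [0, 0, 0], 30],
    [[0, 0, 20], [0, 0, 0], 36],
    [[0, 0, 0], [0, 0, 0], 36],
    [[0, 0, 0], [0, 0, 0], 36]
  ]
}}

```text
time: 38.73
eef_pos: [0.5101, -0.2989, 0.2429]
eef_rot: [[0.852, 0.474, 0.222], [0.523, -0.773, -0.359], [0.001, 0.422, -0.907]]
force: [-0.2, -0.8, -0.4]
grip_width: 0.0361
grasp_force: 0.0
```

```bash
cat > dip.py <<'E'
from h import *
c=dict(np.load("wrist_l.npz")); W=cloud(c); C=np.array([.5417,-.374])
m=(W[...,2]>.112)&(W[...,2]<.175)&(np.hypot(W[...,0]-C[0],W[...,1]-C[1])<.1)
P=W[m]; t=np.array([-.52,.854]); n=np.array([-.854,-.52])
if len(P)>10:
    for z in (.115,.13,.145,.16):
        Q=P[abs(P[:,2]-z)<.006]; 
        if len(Q): print(z,len(Q),"radial",((Q[:,:2]-C)@t).mean(),"lat",((Q[:,:2]-C)@n).mean(), ((Q[:,:2]-C)@n).min(), ((Q[:,:2]-C)@n).max())
E
python3 look.py wrist side; python3 dip.py
```

```text
[ 0.5101 -0.2989  0.2429] [-38.1794  15.8338  91.5414 -10.9908  49.5393  25.7407]
wrist [ 0.5449 -0.206   0.3761]
 red end 110 [238. 202.] [ 0.5168 -0.3201  0.1606] 0.16334202201172962
 red end 105 [217. 339.] [ 0.3925 -0.3605  0.1774] 0.18060842243221115
 tab 178 [230. 188.] [ 0.5194 -0.3344  0.1008] [ 0.5075 -0.3423  0.094 ] [ 0.5303 -0.3265  0.1038]
 rim 703 (array([ 0.5421, -0.3736]), np.float64(0.038530165098104856)) ((541.9404296875, -374.5525207519531), 41.44341278076172)
 rack 861 ((464.7903137207031, -370.1837158203125), (132.88125610351562, 65.7579116821289), 1.354813814163208)
side [ 0.4337 -0.8321  0.7738]
 red end 21 [270. 278.] [ 0.5149 -0.3232  0.1586] 0.16257652519819588
 red end 26 [206. 293.] [ 0.3893 -0.3645  0.1754] 0.17867070638120253
 tab 31 [269. 302.] [ 0.5147 -0.3382  0.0996] [ 0.5068 -0.3455  0.0957] [ 0.5231 -0.3299  0.1015]
 rim 231 (array([ 0.5328, -0.373 ]), np.float64(0.04105480895154959)) ((487.71136474609375, -366.80029296875), 93.9615478515625)
 rack 1106 ((446.5596618652344, -366.9685974121094), (62.641021728515625, 176.17657470703125), 88.99462890625)
0.115 24 radial 0.037049331667471694 lat -0.010101684887536967 -0.011121081338819866 -0.007625729626505883
0.13 37 radial 0.043765694404902536 lat -0.009864325997621225 -0.011276154893156674 -0.007148018885868291
0.145 44 radial 0.05108970160466781 lat -0.009773744117858967 -0.011082446919632253 -0.006541596540199012
0.16 133 radial 0.059002397730179734 lat -0.007015278450420272 -0.011671245320005135 -0.0008081675089460141
```

>>> {"method": "send_rows", "body": {
  "plan": [
    [[-10, 0, 10], [0.062, 0.038, 0], 40],
    [[-20, -8, 10], [0.062, 0.038, 0], 40],
    [[-22, -13, 7], [0.062, 0.038, 0], 40],
    [[-22, -14, 0], [0.062, 0.038, 0], 40],
    [[-22, -14, 0], [0.062, 0.038, 0], 40],
    [[-22, -14, 0], [0.062, 0.038, 0], 40],
    [[0, 0, 0], [0, 0, 0], 40],
    [[0, 0, 0], [0, 0, 0], 40],
    [[0, 0, 0], [0, 0, 0], 40]
  ]
}}

```text
time: 39.58
eef_pos: [0.3922, -0.3614, 0.2683]
eef_rot: [[0.853, 0.523, -0.001], [0.523, -0.853, 0.003], [0.001, -0.003, -1.0]]
force: [0.4, -0.3, 0.1]
grip_width: 0.04
grasp_force: 0.0
```

```bash
python3 look.py wrist
```

```text
[ 0.3922 -0.3614  0.2683] [-55.2896  17.9347  81.3641   0.0676  80.8767   3.1946]
wrist [ 0.4595 -0.3214  0.4151]
 red end 143 [292.  46.] [ 0.5153 -0.3219  0.1607] 0.16420187756978033
 red end 102 [256. 195.] [ 0.3914 -0.3621  0.1779] 0.18092226680523973
 tab 171 [297.  67.] [ 0.5152 -0.3375  0.1007] [ 0.5063 -0.3461  0.0929] [ 0.5242 -0.3287  0.1032]
 rim 1030 (array([ 0.5414, -0.3744]), np.float64(0.038449167857830424)) ((541.8985595703125, -374.55657958984375), 41.046451568603516)
 rack 2643 ((456.7723083496094, -369.7908020019531), (58.20585632324219, 195.48629760742188), 81.79761505126953)
```

>>> {"method": "send_rows", "body": {
  "plan": [
    [[-1, 0, -30], [0, 0, 0], 40],
    [[0, 0, -35], [0, 0, 0], 40],
    [[0, 0, -35], [0, 0, 0], 40],
    [[0, 0, -23], [0, 0, 0], 40],
    [[0, 0, -14], [0, 0, 0], 40],
    [[0, 0, 0], [0, 0, 0], 40],
    [[0, 0, 0], [0, 0, 0], 40],
    [[0, 0, 0], [0, 0, 0], 4],
    [[0, 0, 0], [0, 0, 0], 4],
    [[0, 0, 0], [0, 0, 0], 4],
    [[0, 0, 0], [0, 0, 0], 4],
    [[0, 0, 0], [0, 0, 0], 4],
    [[0, 0, 0], [0, 0, 0], 4]
  ]
}}

```text
time: 40.72
eef_pos: [0.391, -0.362, 0.1327]
eef_rot: [[0.853, 0.523, 0.0], [0.523, -0.853, 0.002], [0.001, -0.001, -1.0]]
force: [0.2, 0.3, 2.3]
grip_width: 0.0096
grasp_force: 15.0
```

>>> {"method": "send_rows", "body": {
  "plan": [
    [[0, 0, 30], [0, 0, 0], 4],
    [[0, 0, 40], [0, 0, 0], 4],
    [[0, 0, 40], [0, 0, 0], 4],
    [[0, 0, 40], [0, 0, 0], 4],
    [[20, 2, 0], [-0.062, -0.038, 0], 4],
    [[20, 2, 0], [-0.062, -0.038, 0], 4],
    [[20, 2, 0], [-0.062, -0.038, 0], 4],
    [[20, 2, 0], [-0.062, -0.038, 0], 4],
    [[19, 2, 0], [-0.062, -0.038, 0], 4],
    [[19, 1, 0], [-0.062, -0.038, 0], 4],
    [[0, 0, 0], [0, 0, 0], 4],
    [[0, 0, 0], [0, 0, 0], 4],
    [[0, 0, 0], [0, 0, 0], 4],
    [[0, 0, 0], [0, 0, 0], 4]
  ]
}}

```text
time: 41.88
eef_pos: [0.5083, -0.3514, 0.2825]
eef_rot: [[0.853, 0.474, 0.22], [0.522, -0.774, -0.358], [0.001, 0.42, -0.908]]
force: [-0.2, 0.2, -0.6]
grip_width: 0.0091
grasp_force: 15.0
```

```bash
python3 look.py wrist side; ls pics | grep _4
```

```text
[ 0.5083 -0.3514  0.2825] [-42.8875  17.0071  83.9016  -7.8649  55.3266  18.7718]
wrist [ 0.5434 -0.2588  0.4158]
 red end 108 [179. 167.] [ 0.5167 -0.3208  0.1608] 0.16326240309462414
 tab 73 [181. 154.] [ 0.5245 -0.3308  0.0999] [ 0.5172 -0.3353  0.0905] [ 0.5304 -0.3268  0.1035]
 tab 7 [186. 170.] [ 0.5106 -0.3438  0.1013] [ 0.509  -0.345   0.1004] [ 0.5122 -0.3432  0.1022]
 rim 697 (array([ 0.542 , -0.3739]), np.float64(0.03848692896361503)) ((541.9166870117188, -374.4660949707031), 41.131683349609375)
 rack 2286 ((437.063720703125, -365.9866027832031), (49.93754196166992, 153.8988494873047), 85.86116790771484)
side [ 0.4337 -0.8321  0.7738]
 red end 21 [270. 278.] [ 0.5149 -0.3232  0.1586] 0.16165298651964521
 tab 33 [269. 302.] [ 0.5146 -0.338   0.0996] [ 0.5069 -0.3457  0.0936] [ 0.5229 -0.3303  0.1017]
 rim 205 (array([ 0.541 , -0.3749]), np.float64(0.038647496160763496)) ((541.4061889648438, -375.04669189453125), 41.38582229614258)
 rack 1127 ((446.4356689453125, -364.3020935058594), (64.18739318847656, 173.19818115234375), 86.14248657226562)
side_42.png
wrist_40.png
wrist_42.png
```

>>> {"method": "send_rows", "body": {
  "plan": [
    [[0, 0, -30], [0, 0, 0], 4],
    [[0, 0, -30], [0, 0, 0], 4],
    [[0, 0, -30], [0, 0, 0], 4],
    [[0, 0, -20], [0, 0, 0], 4],
    [[0, 0, -15], [0, 0, 0], 4],
    [[0, 0, -12], [0, 0, 0], 4],
    [[0, 0, -8], [0, 0, 0], 4],
    [[0, 0, -6], [0, 0, 0], 4],
    [[0, 0, 0], [0, 0, 0], 4],
    [[0, 0, 0], [0, 0, 0], 4]
  ]
}}

```text
time: 42.82
eef_pos: [0.509, -0.3511, 0.1317]
eef_rot: [[0.853, 0.474, 0.221], [0.523, -0.774, -0.358], [0.001, 0.421, -0.907]]
force: [-0.3, -0.1, -0.4]
grip_width: 0.0092
grasp_force: 15.0
```

>>> {"method": "send_rows", "body": {
  "plan": [
    [[0, 0, -4], [0, 0, 0], 4],
    [[0, 0, -3], [0, 0, 0], 4],
    [[0, 0, 0], [0, 0, 0], 4],
    [[0, 0, 0], [0, 0, 0], 4],
    [[0, 0, 0], [0, 0, 0], 24],
    [[0, 0, 0], [0, 0, 0], 24],
    [[0, 0, 0], [0, 0, 0], 24],
    [[0, 0, 0], [0, 0, 0], 24],
    [[-3, 5, 14], [0, 0, 0], 24],
    [[-5, 8, 20], [0, 0, 0], 24],
    [[-5, 8, 20], [0, 0, 0], 24],
    [[-5, 8, 20], [0, 0, 0], 24],
    [[-5, 8, 24], [0, 0, 0], 30],
    [[-5, 5, 20], [0, 0, 0], 36],
    [[0, 0, 0], [0, 0, 0], 36],
    [[0, 0, 0], [0, 0, 0], 36]
  ]
}}

```text
time: 44.15
eef_pos: [0.4811, -0.3088, 0.243]
eef_rot: [[0.852, 0.474, 0.222], [0.523, -0.773, -0.359], [0.001, 0.422, -0.906]]
force: [-0.0, -0.5, 0.6]
grip_width: 0.0362
grasp_force: 0.0
```

```bash
python3 look.py wrist side scene
python3 - <<'E'
import numpy as np,cv2
a=np.load("side_l.npz")["color"]; b=np.load("scene_l.npz")["color"]
cv2.imwrite("pics/fin.png",np.hstack([cv2.resize(a[90:370,170:350],None,fx=2,fy=2), cv2.resize(b[100:300,120:340],(616,560))[:, :430]]))
E
```

```text
[ 0.4811 -0.3088  0.243 ] [-41.329   13.1104  95.0616  -9.5033  48.2065  22.0088]
wrist [ 0.5158 -0.2159  0.3762]
 red end 121 [244. 168.] [ 0.5179 -0.3192  0.1606] 0.16346042754157158
 red end 105 [251. 192.] [ 0.5011 -0.3354  0.1628] 0.165434530130541
 tab 190 [235. 162.] [ 0.5186 -0.3345  0.1007] [ 0.5066 -0.3459  0.0937] [ 0.5301 -0.3266  0.1032]
 rim 681 (array([ 0.5419, -0.3735]), np.float64(0.03858005236947767)) ((542.0333862304688, -374.1084899902344), 41.114234924316406)
 rack 1634 ((444.62481689453125, -366.0877380371094), (52.148948669433594, 152.6240692138672), 83.21146392822266)
side [ 0.4337 -0.8321  0.7738]
 red end 21 [270. 278.] [ 0.5163 -0.3225  0.1583] 0.16134165520679417
 red end 22 [263. 284.] [ 0.4993 -0.3391  0.161 ] 0.16428882832980946
 tab 14 [272. 301.] [ 0.5205 -0.3344  0.0999] [ 0.5163 -0.3408  0.0974] [ 0.5248 -0.3298  0.1024]
 rim 213 (array([ 0.5409, -0.3745]), np.float64(0.03875042650446689)) ((541.6800537109375, -373.291748046875), 41.96706008911133)
 rack 1118 ((436.4184265136719, -365.5356140136719), (54.21083068847656, 153.92929077148438), 84.80338287353516)
scene [1.2581 0.4528 1.282 ]
 red end 7 [154. 150.] [ 0.5057 -0.3349  0.1623] 0.16763437442256898
 red end 9 [155. 156.] [ 0.5216 -0.3191  0.1585] 0.16270463852172437
 tab 10 [155. 166.] [ 0.5205 -0.3357  0.0994] [ 0.5079 -0.3414  0.0925] [ 0.5295 -0.328   0.105 ]
 rim 76 (array([ 0.5456, -0.3726]), np.float64(0.03853479846318457)) ((544.8960571289062, -372.30792236328125), 42.50590515136719)
 rack 277 ((455.4503173828125, -374.2815856933594), (183.44091796875, 81.26241302490234), 0.6695355772972107)
```

View pics/fin.png

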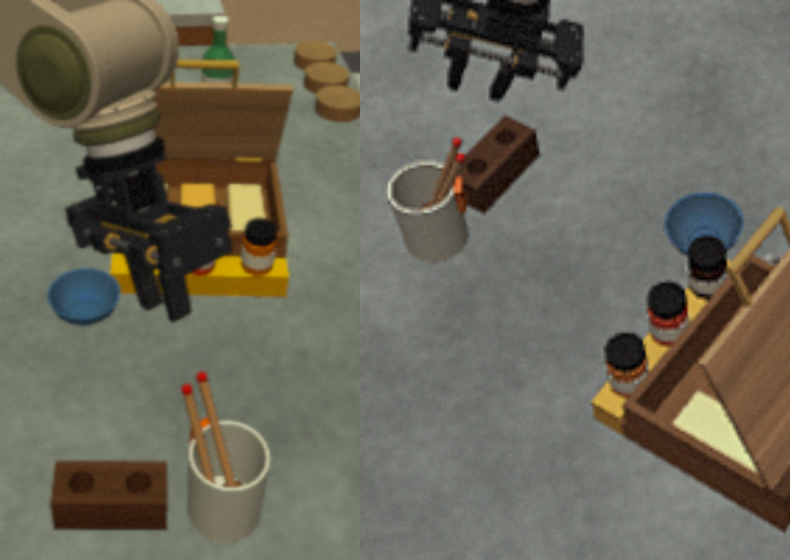

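Both dippers lean on the rim at the tab (red ends near (190,385) in the left half). Three jars stand upright on the ledge (626–707, 240–370 in the right half) and the lid is propped. The gripper is clear of everything.

```bash
python3 -c "
from h import *
print(robot.finish_job())"
```

```text
the job is handed in; nothing more can be done
None
```

I handed the job in at about 44 s: the lid is propped on the raised peg, all three jars stand on the ledge, both dippers lean head down at the cup's orange tab, and the oil bottle, cheese box and blue bowl were left alone; no verdict came back.

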